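# Reload the sample changer and empty the spent-vial hopper

## Robot

A 6-joint arm with a two-finger parallel gripper is mounted at the origin on a cart in front of the work surface, level with it; the furniture and walls round the work are solid. World frame = base frame: x ahead of the robot, y to its left, z up, the work surface at z = 0. Lengths are in m, angles in rad, forces in N, time in s.
With the tool pointing down it reaches from about 0.225 to 0.875 m from the base axis. Payload 3.4 kg.
Tool frame: the origin (TCP) lies at the centre of the arm's flange, where the gripper is bolted on; the fingertips stand 173 mm ahead of it and the grasp point (between the pads) lies 155 mm ahead of it; z points along the fingers, y is the direction in which the jaws open and shut (so a half turn about z gives the same grasp; the last joint's range is limited). The gripper opens to 85 mm and grips with 20 to 120 N. Pads are 22 mm wide; open, the fingers measure 114 mm over their backs; the gripper's body (76 mm by 85 mm) begins 54 mm behind the grasp point. The pads swing forward as they close: fully open they stand 13 mm farther back than shut.
Start: joints at [-1.383, 0.276, 1.505, -0, 1.361, -0.121], TCP at [0.175, -0.548, 0.405] pointing down, gripper open.
Joint ranges: [-2.89, 2.89], [-0.75, 2.08], [0.22, 2.7], [-1.18, 4.32], [0.11, 2.71], [-2.7, 2.7]. Speed limits (rad/s): [2.57, 2.57, 3.14, 3.14, 3.14, 3.14].

## Interface

Orientations are given as [roll, pitch, yaw] about the fixed x, y, z axes, in that order (R = Rz(yaw) Ry(pitch) Rx(roll)).
In Python, from cell import r, imaging, order gives the robot as it stands.
- The arm moves only by the shell command python3 -m pendant 'ROWS' [FORCE]. ROWS is JSON, a list of rows, each an object with "travel": the shift along the tool's x, y, z in mm, a list of three; "turn": the turn, a rotation vector about the tool's x, y, z in degrees, a list of three; "fingers": the gripper command: -1 is fully open, 1 is shut, values between are in proportion. A call has 1 to 8 rows; each row is the pose to reach, as a shift and turn from the pose commanded when the call began, along the tool's axes at that moment; what a row does not reach only later rows make up. A row lasts 1/10 s, in which the tool goes at most 50 mm and 8.59 degrees, less where a joint would pass 70% of its speed; a pose out of reach is approached as far as the arm can. A call with a gripper value outside its range is refused whole. The fingers move at their own pace and stop on an object; FORCE is the grip in N (left out, the last holds). Time passes only in rows, so rows that repeat a pose let the fingers close. It gives the time, the measured TCP pose, the force and the opening at its end, in the units of the state.
- r.sense(): the state, without advancing time (a new reading comes with each control period).
- imaging.camera(name): name is "side" or "top" or "wrist"; returns the picture (420x560x3 uint8, blue, green, red); there is no depth.
- imaging.camera_model(name): a dict with "camera_matrix" (3x3 intrinsics, pixels), "k1" (the pictures are not rectified: a ray, as slopes to the right and down, at radius r is drawn at 1 + k1 r^2 times it, then the intrinsics apply), "rvec" (rotation vector, rad) and "tvec" (3), from world to camera coordinates, as OpenCV has them. Camera axes: x right, y down, z forward; pixel columns grow to the right and rows downward; lengths in m; the calibration is good to about 2 mm. A picture is of the moment at which its call begins: read the wrist's pose just before it. camera_model takes no time and is no camera call; for the wrist camera it gives the pose at the moment of the call.
- order.sign_off(): hands the job in, once; it reports no verdict.
The state is a dict: "time_s": time; "joint_positions": joint angles; "joint_velocities": joint speeds; "tau": joint torques, N m; "tool_pos": TCP position; "tool_rot": TCP orientation; "wrist_force": force on the tool from outside, world axes, zero at the start; "moment": the same for the moment, N m; "grip_width": finger opening in m.
Only numpy, scipy, OpenCV 4.12 (cv2) and the standard library are available. Lean on these libraries where they do the work, as an engineer would, in place of code of your own. Each camera call takes 0.05 s, during which the arm holds its last target. There are 200 camera calls.

## Task

Take the open spent vial out of the sample changer's loading pocket (the one at the pointer) and put it in the tipping hopper, then load the capped fresh vials one at a time: set one upright and fully down in the pocket at the pointer, turn the carousel one click counter-clockwise seen from above so that the next pocket comes to the pointer, and go on until every fresh vial is loaded and the last has been clicked on. Once the spent vial is in it, and before or after loading as you like, swing the hopper's lever over so that both spent vials fall into the catch tray, and bring the hopper back fully level. Leave the other things where they are.

Things in the scene. Friction and masses are not known exactly. Their poses are not given: they have to be found in the camera images.
- carousel (a joint): angle of the six-cup carousel in rad, 0 at the start, growing counter-clockwise seen from above; a spring roller clicks it into a rest every 60 degrees (1.047 rad): 0, 1.047, 2.094, 3.142. Released within about 20 degrees of a rest it snaps into it. Stops at -0.3 and 3.7. Needs up to about 0.1 N m.
- station (a point): the loading place of the changer, fixed on its housing: the middle of the inner floor (z = 31 mm) of whichever cup stands at the upright steel pointer tab on the rim of the grey housing (240 mm wide). The tab stands 54 mm outward of this point and is 36 mm high. The cup circle has a radius of 85 mm; this frame's +x points from here to the carousel's axis.
- pocket_1 (a point): middle of the inner floor of the cup that is at the pointer at the start (holding the spent vial then). All six cups turn with the carousel: grey, open at the top, inner diameter 43 mm, outer 50 mm, 30 mm deep, rim at z = 61 mm. A seated vial stands with its underside at this point and its upper 28 to 30 mm above the rim.
- pocket_2 (a point): the same point of the cup that comes to the pointer after one click; empty at the start
- pocket_3 (a point): the same point of the cup that comes to the pointer after two clicks; empty at the start
- turn_bar (a point): centre of the black turning bar on a thin post over the carousel's axis: 70 mm long, 16 mm thick, 30 mm high (z = 95 to 125 mm); its length lies along this frame's x axis, and it turns with the carousel
- hopper (a joint): tilt of the hopper in rad: 0 level (its stop, as at the start), growing as the top leans towards the catch tray, stop at 1.9. It is stiff and stays where it is left; moving it takes up to about 4 N at the lever. Its contents slide out over the sloped lip somewhere between 1.4 and 1.9.
- hopper_in (a point): middle of the hopper's inner floor, an open aluminium box 100 mm by 152 mm inside (its y, the pivot axis), 74 mm deep, floor at z = 71 mm and top at z = 145 mm when level. Axes as the stand's when level, and turning with the hopper. The hopper's front wall slopes outward towards +x as a lip.
- hopper_pivot (a point): fixed point of the stand on the hopper's pivot axis, 115 mm up, mid-way between the two posts; the axis is this frame's y, the catch tray lies towards its +x. Outer faces of the posts at y = +-96 mm, tops 128 mm up.
- lever_grip (a point): middle of the free part of the lever's black round cross-bar, 16 mm in diameter, parallel to the pivot axis, 100 mm from the axis and 145 mm to the +y side of the pivot point; free from 109 to 176 mm. At tilt 0 the lever leans 55 degrees back from vertical (away from the tray), at 1.9 54 degrees forward. The bar turns with the hopper.
- tray_in (a point): middle of the inner floor of the catch tray fixed on the stand, 202 mm (x) by 164 mm (y) inside, walls 40 mm high, floor at z = 10 mm; same axes as the pivot point
- fresh_a_mid (a point): centre of a capped fresh vial, 36 mm across, 60 mm tall, standing on the table left of the changer at the start, z axis up along it; 26 to 45 g, heaviest at the bottom, smooth plastic (friction about 0.35); two or three of the three are present
- fresh_b_mid (a point): centre of a capped fresh vial, 36 mm across, 60 mm tall, standing on the table left of the changer at the start, z axis up along it; 26 to 45 g, heaviest at the bottom, smooth plastic (friction about 0.35); two or three of the three are present
- fresh_c_mid (a point): centre of a capped fresh vial, 36 mm across, 60 mm tall, standing on the table left of the changer at the start, z axis up along it; 26 to 45 g, heaviest at the bottom, smooth plastic (friction about 0.35); two or three of the three are present
- spent_1_mid (a point): centre (29 mm up) of the open spent vial in the cup at the pointer, 34 mm across, 58 mm tall, no cap, z axis up along it; 30 g
- spent_2_mid (a point): centre (29 mm up) of the like open spent vial that stands in the hopper at the start, on the side away from the lever
- bottle_white: bystander: white squeeze bottle with a cap on a loop, 38x47x110 mm, origin under its centre
- bottle_clear: bystander: small clear bottle, 31 mm across, 78 mm tall, origin under its centre
- cup_green: bystander: green cup with clear lid, 59 mm across, 49 mm tall, origin under its centre

How it is judged:
By the outcome, as a careful person would: the job done as asked, in the order asked, and still so for the second after the job is handed in, with the robot touching nothing.
Of fresh_a, fresh_b, fresh_c only 2 to 3 are there at a start; the rules pass over those that are not, and their reading is None.
At some moment in a run one of fresh_a, fresh_b, fresh_c may be knocked a few centimetres aside while the robot is not near it.
It also fails if it takes over 210 s, if anything falls off the work surface, if the arm or the gripper's body presses on something with over 40 N, if the wrist force passes 120 N, or if a joint passes its speed limit or range.

## Working session

There is one attempt and no reset: what is moved stays moved. The work goes in short steps, Python scripts to look and compute and a shell command to move; the robot and the scene stay as the last step left them, time stands still between calls to the robot, and variables do not carry over. Pictures are saved under pics/ and viewed, about 12 in all and at most 16, crops included, and the job is handed in when it is done.

```bash
ls; mkdir -p pics
python3 - <<'E'
from cell import r, imaging
import cv2
s=r.sense(); print({k:(v if not hasattr(v,'round') else v.round(3)) for k,v in s.items()} if 0 else s)
for n in ("top","side"):
    cv2.imwrite(f"pics/{n}0.png",imaging.camera(n)); print(n,imaging.camera_model(n))
E
```

```text
pics
{'time_s': 0.0, 'joint_positions': array([-1.38302725e+00,  2.76567366e-01,  1.50618361e+00,  1.42414776e-05,
        1.36067690e+00, -1.20980399e-01]), 'joint_velocities': array([ 0.00070693,  0.00132916, -0.0006591 , -0.00027632,  0.00131647,
        0.00047788]), 'tau': array([-2.88277743e-04, -4.16770864e+01, -2.45804501e+01, -3.86593183e-04,
        1.08997858e-02, -3.23800442e-06]), 'tool_pos': array([ 0.17468827, -0.54757816,  0.40383506]), 'tool_rot': array([-3.13977253e+00, -2.35305394e-04,  3.08746278e-01]), 'wrist_force': array([0.52959583, 0.30315048, 0.51999762]), 'moment': array([ 0.05613534, -0.01260496, -0.00685798]), 'grip_width': 0.08549192991619502}
top {'camera_matrix': array([[456.83731542,   0.        , 286.44184807],
       [  0.        , 456.83731542, 213.8538345 ],
       [  0.        ,   0.        ,   1.        ]]), 'k1': -0.07601649527990648, 'rvec': array([ 2.18943413, -2.16851755,  0.09284691]), 'tvec': array([0.01654876, 0.55060945, 1.179941  ])}
side {'camera_matrix': array([[399.08130165,   0.        , 276.41415406],
       [  0.        , 399.08130165, 208.87423583],
       [  0.        ,   0.        ,   1.        ]]), 'k1': 0.038145696325323955, 'rvec': array([ 0.54830361, -2.54056941,  1.40619272]), 'tvec': array([0.4965724 , 0.20849577, 0.91679861])}
```

View pics/top0.png

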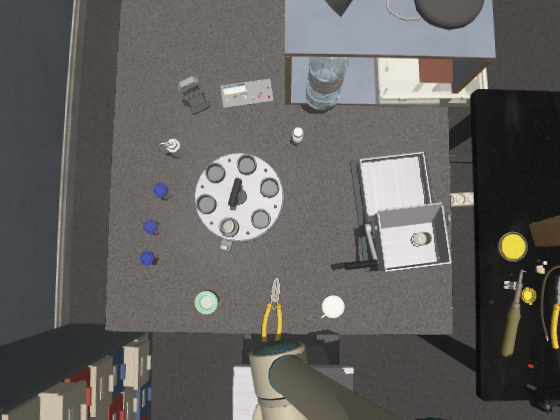

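View pics/side0.png

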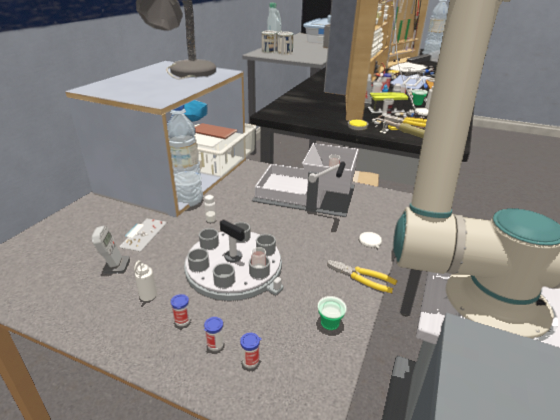

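```bash
cat > h.py <<'E'
import numpy as np, cv2
from cell import r, imaging
def ray(m,uv):
    K=m["camera_matrix"]; k=m["k1"]
    d=cv2.undistortPoints(np.array([[uv]],float),K,np.array([k,0,0,0,0.]))[0,0]
    R=cv2.Rodrigues(m["rvec"])[0]; c=-R.T@m["tvec"]
    return c, R.T@np.array([d[0],d[1],1])
def at_z(n,uv,z,m=None):
    c,d=ray(m or imaging.camera_model(n),uv); return c+d*(z-c[2])/d[2]
def proj(n,P,m=None):
    m=m or imaging.camera_model(n)
    return cv2.projectPoints(np.array([P],float),m["rvec"],m["tvec"],m["camera_matrix"],np.array([m["k1"],0,0,0,0.]))[0][0,0]
def crop(n,out,x0,y0,w,h,s,img=None):
    img=imaging.camera(n) if img is None else img
    c=cv2.resize(img[y0:y0+h,x0:x0+w],None,fx=s,fy=s,interpolation=cv2.INTER_CUBIC)
    for i in range(0,w,20): cv2.line(c,(i*s,0),(i*s,6),(0,0,255),1); cv2.putText(c,str(x0+i),(i*s,18),0,.4,(0,255,255),1)
    for i in range(0,h,20): cv2.line(c,(0,i*s),(6,i*s),(0,0,255),1); cv2.putText(c,str(y0+i),(8,i*s+5),0,.4,(0,255,255),1)
    cv2.imwrite(out,c)
E
python3 - <<'E'
from h import *
im=cv2.imread("pics/top0.png")
crop("top","pics/c1.png",130,140,160,130,5,im[:,:]) if 0 else crop("top","pics/c1.png",135,145,155,120,5,im)
crop("top","pics/c2.png",325,145,135,130,4,im)
E
```

```text
(no output)
```

View pics/c1.png

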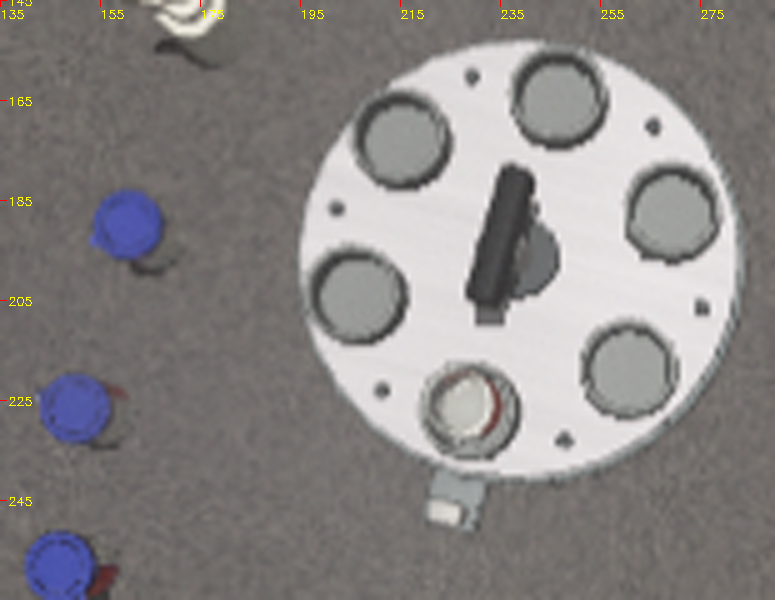

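View pics/c2.png

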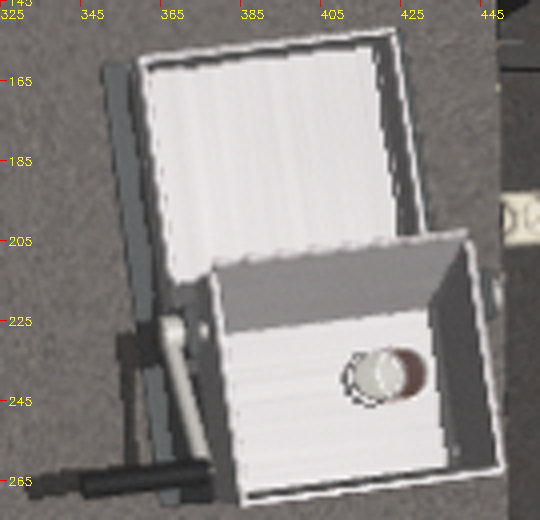

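Run:
```python
from h import *
m=imaging.camera_model("top")
P=np.array([at_z("top",p,.061,m) for p in [(215.6,172.8),(247,164.8),(269.6,187.6),(261,218.8),(229,227.2),(206.6,204.2)]])
c=P.mean(0); print(c,np.linalg.norm(P-c,axis=1)); a=np.arctan2(*(P-c)[:,1::-1].T); print(np.degrees(a)); 
off=np.degrees(a)%60; print(off)
th=np.radians(off.mean()); k=np.round((a[4]-th)/(np.pi/3)); A=th+k*np.pi/3
print("ptr ang",np.degrees(A),"station",c[:2]+.085*np.array([np.cos(A),np.sin(A)]), "tab",at_z("top",(135+445/5,145+512/5),.036,m))
for p in [(160.8,190),(150,226.6),(147,258.2)]: print("vial",at_z("top",p,.06,m))
for p in [(235.2,191.8),(238.4,179.4),(232,204.6)]: print("bar",at_z("top",p,.125,m))
for p in [(385.5,271),(450.5,262.2),(441.5,203.75),(377.5,212.5)]: print("hop",at_z("top",p,.145,m))
for p in [(345,266),(377,262)]: print("lev",at_z("top",p,.175,m))
print("sp2",at_z("top",(419,239),.129,m),"spent1 top",at_z("top",(135+466/5,145+405/5),.089,m))
for p in [(325+140/4,145+62/4),(325+395/4,145+32/4)]: print("tray",at_z("top",p,.05,m))
```

```text
[0.59246249 0.14610017 0.061     ] [0.08367415 0.08343411 0.08334993 0.08346258 0.08361996 0.08346471]
[  45.05049631  -14.85635936  -74.77222534 -134.50269772  164.94411817
  105.56759177]
[45.05049631 45.14364064 45.22777466 45.49730228 44.94411817 45.56759177]
ptr ang 165.2384873055109 station [0.51026793 0.16775786] tab [0.46047344 0.18294035 0.036     ]
vial [0.60590685 0.34637776 0.06      ]
vial [0.51115637 0.37124469 0.06      ]
vial [0.43037458 0.37643221 0.06      ]
bar [0.59424354 0.1465158  0.125     ]
bar [0.62465798 0.13934107 0.125     ]
bar [0.5630089  0.15365197 0.125     ]
hop [ 0.40747063 -0.21244797  0.145     ]
hop [ 0.42885131 -0.36826872  0.145     ]
hop [ 0.56800657 -0.34887232  0.145     ]
hop [ 0.54547373 -0.19423957  0.145     ]
lev [ 0.41943046 -0.11290862  0.175     ]
lev [ 0.42903775 -0.18639872  0.175     ]
sp2 [ 0.48385094 -0.29772569  0.129     ] spent1 top [0.51317682 0.16637299 0.089     ]
tray [ 0.68968622 -0.16869654  0.05      ]
tray [ 0.71207718 -0.33732599  0.05      ]
```

```bash
cat >> h.py <<'E'
from scipy.spatial.transform import Rotation as Rn
def go(x,y,z,yaw,s=None):
    s=s or r.sense(); R=Rn.from_euler("xyz",s["tool_rot"]); T=Rn.from_euler("xyz",[np.pi,0,np.radians(yaw)])
    t=R.inv().apply(np.array([x,y,z])-s["tool_pos"])*1000; w=np.degrees((R.inv()*T).as_rotvec())
    print("travel",t.round(1).tolist(),"turn",w.round(1).tolist(),"rows",round(max(np.linalg.norm(t)/50,np.linalg.norm(w)/8.59),1))
def st():
    s=r.sense(); print(round(s["time_s"],2),s["tool_pos"].round(4),np.degrees(s["tool_rot"]).round(2),"F",s["wrist_force"].round(1),"w",round(s["grip_width"],4),"q6",s["joint_positions"][5].round(2))
E
python3 -c "
from h import *
go(.512,.167,.39,-14.8)"
```

```text
travel [538.5, -578.3, 15.0] turn [-0.1, 0.0, 32.5] rows 15.8
```

```bash
R='x'; python3 -m pendant '[{"travel":[270,-290,5],"turn":[0,0,16],"fingers":-1},{"travel":[270,-290,5],"turn":[0,0,16],"fingers":-1},{"travel":[270,-290,5],"turn":[0,0,16],"fingers":-1},{"travel":[270,-290,5],"turn":[0,0,16],"fingers":-1},{"travel":[270,-290,5],"turn":[0,0,16],"fingers":-1},{"travel":[270,-290,5],"turn":[0,0,16],"fingers":-1},{"travel":[270,-290,5],"turn":[0,0,16],"fingers":-1},{"travel":[270,-290,5],"turn":[0,0,16],"fingers":-1}]' 25; python3 -c "
from h import *
st(); go(.512,.167,.35,-14.8)"
```

```text
time_s: 0.9
tool_pos: [0.344, -0.1873, 0.3995]
tool_rot: [-3.141, -0.0, 0.029]
wrist_force: [0.7, -0.5, -0.5]
grip_width: 0.0859
0.9 [ 0.344  -0.1873  0.3995] [-1.7999e+02 -1.0000e-02  1.6800e+00] F [ 0.7 -0.5 -0.5] w 0.0859 q6 0.86
travel [178.3, -349.2, 49.7] turn [-0.0, -0.0, 16.5] rows 7.9
```

```bash
python3 -m pendant '[{"travel":[178,-349,20],"turn":[0,0,16.5],"fingers":-1},{"travel":[178,-349,20],"turn":[0,0,16.5],"fingers":-1},{"travel":[178,-349,20],"turn":[0,0,16.5],"fingers":-1},{"travel":[178,-349,20],"turn":[0,0,16.5],"fingers":-1},{"travel":[178,-349,20],"turn":[0,0,16.5],"fingers":-1},{"travel":[178,-349,20],"turn":[0,0,16.5],"fingers":-1},{"travel":[178,-349,20],"turn":[0,0,16.5],"fingers":-1},{"travel":[178,-349,50],"turn":[0,0,16.5],"fingers":-1}]'
python3 - <<'E'
from h import *
st(); m=imaging.camera_model("wrist"); im=imaging.camera("wrist"); crop("wrist","pics/w1.png",0,0,560,420,1,im)
for p in [(.512,.167,.089),(.5103,.1678,.061)]: print(proj("wrist",p,m))
E
```

```text
time_s: 1.7
tool_pos: [0.505, 0.1503, 0.3614]
tool_rot: [-3.139, -0.006, -0.257]
wrist_force: [0.6, -0.9, 0.8]
grip_width: 0.0854
1.7 [0.505  0.1503 0.3614] [-179.86   -0.33  -14.74] F [ 0.6 -0.9  0.8] w 0.0854 q6 1.99
[260.65714024 206.83415835]
[262.12203507 199.68846668]
```

View pics/w1.png

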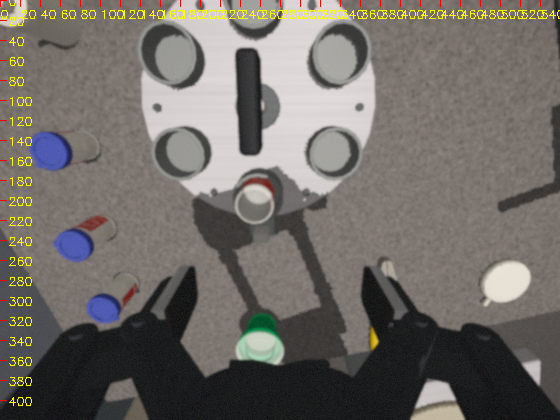

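```bash
python3 - <<'E'
from h import *
go(.512,.167,.35,-14.8)
E
python3 -m pendant '[{"travel":[0,0,0],"turn":[0,0,0],"fingers":-1},{"travel":[0,0,0],"turn":[0,0,0],"fingers":-1}]'
python3 - <<'E'
from h import *
st(); m=imaging.camera_model("wrist"); im=imaging.camera("wrist"); np.save("w2.npy",im); import pickle; pickle.dump(m,open("w2.pkl","wb"))
crop("wrist","pics/w2.png",130,0,250,240,3,im[:, :]) if 0 else crop("wrist","pics/w2.png",130,10,255,200,3,im)
for p in [(.512,.167,.089),(.5103,.1678,.061)]: print(proj("wrist",p,m))
E
```

```text
travel [2.6, -13.4, 6.0] turn [-0.4, 0.1, 0.2] rows 0.3
time_s: 1.95
tool_pos: [0.5031, 0.1475, 0.359]
tool_rot: [3.14, 0.002, -0.258]
wrist_force: [-0.1, 0.5, -0.2]
grip_width: 0.0856
1.95 [0.5031 0.1475 0.359 ] [ 1.7991e+02  9.0000e-02 -1.4760e+01] F [-0.1  0.5 -0.2] w 0.0856 q6 1.98
[255.46716021 204.26146288]
[257.33341048 197.06851017]
```

View pics/w2.png

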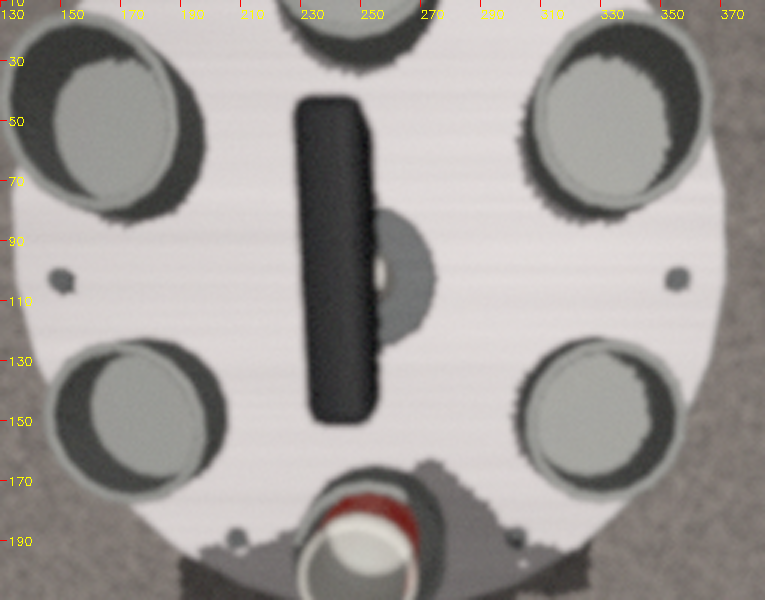

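Run:
```python
from h import *
import pickle; m=pickle.load(open("w2.pkl","rb"))
P=np.array([at_z("w",(130+a/3,10+b/3),.061,m) for a,b in [(93,111),(621,109),(127,421),(604,419)]]); print(P[:,:2],P.mean(0)); c=P.mean(0)
print(np.linalg.norm(P-c,axis=1),np.degrees(np.arctan2(*(P-c)[:,1::-1].T)))
print("bar",at_z("w",(130+330/3,10+98/3),.125,m),at_z("w",(130+343/3,10+420/3),.125,m))
print("spent",at_z("w",(249.3,200.8),.089,m))
go(.5105,.167,.30,-14.8)
```

```text
[[0.65437267 0.20880272]
 [0.61789834 0.06865784]
 [0.57297237 0.23063249]
 [0.53650493 0.08989874]] [0.59543708 0.14949795 0.061     ]
[0.08360898 0.08390251 0.08418716 0.08381566] [  45.17889105  -74.47215559  105.47646089 -134.67755887]
bar [0.62670255 0.14090467 0.125     ] [0.56263945 0.15752019 0.125     ]
spent [0.51638929 0.17128376 0.089     ]
travel [2.1, -21.4, 59.5] turn [0.1, 0.0, -0.0] rows 1.3
```

Run:
```python
from h import *
go(.5145,.169,.239,-14.8)
```

```text
travel [5.5, -24.4, 120.5] turn [0.1, 0.0, -0.0] rows 2.5
```

```bash
python3 -m pendant '[{"travel":[5.5,-24.5,40],"turn":[0,0,0],"fingers":-1},{"travel":[5.5,-24.5,80],"turn":[0,0,0],"fingers":-1},{"travel":[5.5,-24.5,110],"turn":[0,0,0],"fingers":-1},{"travel":[5.5,-24.5,120.5],"turn":[0,0,0],"fingers":-1},{"travel":[5.5,-24.5,120.5],"turn":[0,0,0],"fingers":0.3},{"travel":[5.5,-24.5,120.5],"turn":[0,0,0],"fingers":1},{"travel":[5.5,-24.5,120.5],"turn":[0,0,0],"fingers":1},{"travel":[5.5,-24.5,120.5],"turn":[0,0,0],"fingers":1}]' 25; python3 -m pendant '[{"travel":[0,0,0],"turn":[0,0,0],"fingers":1},{"travel":[0,0,0],"turn":[0,0,0],"fingers":1},{"travel":[0,0,0],"turn":[0,0,0],"fingers":1}]'
python3 - <<'E'
from h import *
st()
E
```

```text
time_s: 2.8
tool_pos: [0.5158, 0.1699, 0.241]
tool_rot: [-3.14, -0.004, -0.259]
wrist_force: [-0.4, -0.4, 3.7]
grip_width: 0.0329
time_s: 3.1
tool_pos: [0.5158, 0.17, 0.2409]
tool_rot: [-3.14, -0.004, -0.258]
wrist_force: [0.3, -0.8, 6.8]
grip_width: 0.0326
3.1 [0.5158 0.17   0.2409] [-179.93   -0.21  -14.78] F [ 0.3 -0.8  6.8] w 0.0326 q6 2.02
```

```bash
python3 -m pendant '[{"travel":[0,0,-25],"turn":[0,0,0],"fingers":1},{"travel":[0,0,-75],"turn":[0,0,0],"fingers":1},{"travel":[0,0,-125],"turn":[0,0,0],"fingers":1},{"travel":[0,0,-175],"turn":[0,0,0],"fingers":1},{"travel":[0,0,-175],"turn":[0,0,0],"fingers":1}]'
python3 - <<'E'
from h import *
st(); go(.467,-.246,.415,97.8)
E
```

```text
time_s: 3.6
tool_pos: [0.5165, 0.1703, 0.4222]
tool_rot: [-3.135, -0.015, -0.258]
wrist_force: [-0.0, -0.2, -0.4]
grip_width: 0.0329
3.6 [0.5165 0.1703 0.4222] [-179.6    -0.84  -14.79] F [-0.  -0.2 -0.4] w 0.0329 q6 2.02
travel [58.4, 415.2, 5.2] turn [0.6, -0.9, -112.6] rows 13.1
```

```bash
python3 -m pendant '[{"travel":[30,240,0],"turn":[0,0,-64],"fingers":1},{"travel":[30,240,0],"turn":[0,0,-64],"fingers":1},{"travel":[30,240,0],"turn":[0,0,-64],"fingers":1},{"travel":[30,240,0],"turn":[0,0,-64],"fingers":1},{"travel":[30,240,0],"turn":[0,0,-64],"fingers":1},{"travel":[30,240,0],"turn":[0,0,-64],"fingers":1},{"travel":[30,240,0],"turn":[0,0,-64],"fingers":1},{"travel":[30,240,0],"turn":[0,0,-64],"fingers":1}]'
python3 - <<'E'
from h import *
st(); go(.467,-.246,.415,97.8)
E
```

```text
time_s: 4.4
tool_pos: [0.4822, -0.0707, 0.4136]
tool_rot: [-3.141, 0.0, 0.86]
wrist_force: [-0.6, 1.2, 0.3]
grip_width: 0.0328
4.4 [ 0.4822 -0.0707  0.4136] [-1.7995e+02  2.0000e-02  4.9270e+01] F [-0.6  1.2  0.3] w 0.0328 q6 0.42
travel [-142.7, 102.9, -1.5] turn [-0.1, 0.0, -48.5] rows 5.6
```

```bash
python3 -m pendant '[{"travel":[-143,103,0],"turn":[0,0,-48.5],"fingers":1},{"travel":[-143,103,0],"turn":[0,0,-48.5],"fingers":1},{"travel":[-143,103,0],"turn":[0,0,-48.5],"fingers":1},{"travel":[-143,103,0],"turn":[0,0,-48.5],"fingers":1},{"travel":[-143,103,0],"turn":[0,0,-48.5],"fingers":1},{"travel":[-143,103,0],"turn":[0,0,-48.5],"fingers":1},{"travel":[-143,103,0],"turn":[0,0,-48.5],"fingers":1},{"travel":[-143,103,0],"turn":[0,0,-48.5],"fingers":1}]'
python3 - <<'E'
from h import *
st(); go(.467,-.246,.285,97.8); im=imaging.camera("side"); crop("side","pics/s1.png",240,90,150,140,5,im)
E
```

```text
time_s: 5.2
tool_pos: [0.4666, -0.2451, 0.4137]
tool_rot: [-3.141, -0.0, 1.7]
wrist_force: [-0.1, 0.9, -0.9]
grip_width: 0.033
5.2 [ 0.4666 -0.2451  0.4137] [-1.7997e+02 -2.0000e-02  9.7380e+01] F [-0.1  0.9 -0.9] w 0.033 q6 -0.74
travel [-1.0, 0.4, 128.7] turn [-0.0, -0.0, -0.4] rows 2.6
```

View pics/s1.png

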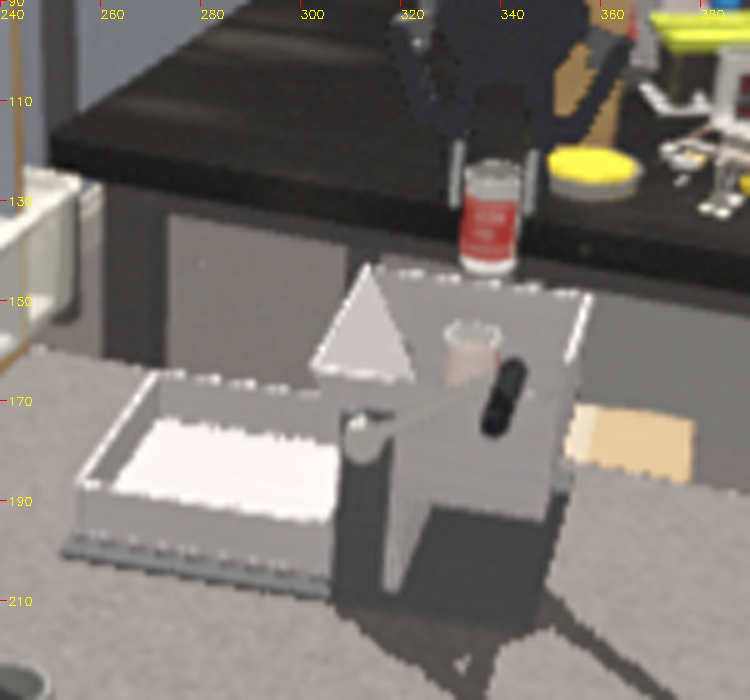

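The side view shows the spent vial held upright over the hopper, with spent_2 standing inside (top rim ≈ (335,155)) and the lever bar at ≈ (341,169).

Run:
```python
from h import *
print("sp2",at_z("side",(334.6,155),.129), at_z("top",(325+400/4,145+375/4),.129))
```

```text
sp2 [ 0.48897311 -0.32865754  0.129     ] [ 0.48455605 -0.31238635  0.129     ]
```

```bash
python3 -m pendant '[{"travel":[0,0,30],"turn":[0,0,0],"fingers":1},{"travel":[0,0,70],"turn":[0,0,0],"fingers":1},{"travel":[0,0,105],"turn":[0,0,0],"fingers":1},{"travel":[0,0,122],"turn":[0,0,0],"fingers":1},{"travel":[0,0,129],"turn":[0,0,0],"fingers":1},{"travel":[0,0,130],"turn":[0,0,0],"fingers":1},{"travel":[0,0,130],"turn":[0,0,0],"fingers":1}]'
```

```text
time_s: 5.95
tool_pos: [0.4673, -0.2455, 0.285]
tool_rot: [3.14, 0.001, 1.702]
wrist_force: [-0.6, 0.4, -0.7]
grip_width: 0.0327
```

```bash
python3 -m pendant '[{"travel":[0,0,3],"turn":[0,0,0],"fingers":1},{"travel":[0,0,3],"turn":[0,0,0],"fingers":0},{"travel":[0,0,3],"turn":[0,0,0],"fingers":-0.15},{"travel":[0,0,3],"turn":[0,0,0],"fingers":-0.15},{"travel":[0,0,3],"turn":[0,0,0],"fingers":-0.15},{"travel":[0,0,-30],"turn":[0,0,0],"fingers":-0.15},{"travel":[0,0,-75],"turn":[0,0,0],"fingers":-0.15},{"travel":[0,0,-120],"turn":[0,0,0],"fingers":-0.15}]'
python3 - <<'E'
from h import *
st()
xh=np.array([np.cos(np.radians(7.8)),np.sin(np.radians(7.8))]); yh=np.array([-xh[1],xh[0]])
# side-view check of bar ends against 3D model
b=np.array([.4245,-.1425]); 
for d in (0,.034): print(proj("side",[*(b+yh*d),.172]),proj("top",[*(b+yh*d),.172]))
go(.4245,-.1425,.40,97.8)
E
```

```text
time_s: 6.75
tool_pos: [0.4665, -0.2452, 0.4051]
tool_rot: [-3.14, -0.001, 1.702]
wrist_force: [1.0, -0.5, 0.0]
grip_width: 0.0492
6.75 [ 0.4665 -0.2452  0.4051] [-1.7993e+02 -6.0000e-02  9.7530e+01] F [ 1.  -0.5  0. ] w 0.0492 q6 -0.75
[338.98248058 170.85580495] [357.70428264 263.83152747]
[337.04444025 176.44724759] [343.04786398 265.74838585]
travel [107.3, -28.2, 5.2] turn [-0.1, -0.1, -0.3] rows 2.2
```

```bash
python3 -m pendant '[{"travel":[50,-14,5],"turn":[0,0,0],"fingers":-0.15},{"travel":[107,-29,5],"turn":[0,0,0],"fingers":-0.15},{"travel":[107,-29,5],"turn":[0,0,0],"fingers":-0.15},{"travel":[107,-29,35],"turn":[0,0,0],"fingers":-0.15},{"travel":[107,-29,65],"turn":[0,0,0],"fingers":-0.15},{"travel":[107,-29,80],"turn":[0,0,0],"fingers":-0.15},{"travel":[107,-29,80],"turn":[0,0,0],"fingers":-0.15}]'
python3 - <<'E'
from h import *
st(); im=imaging.camera("side"); crop("side","pics/s2.png",240,90,150,140,5,im)
E
```

```text
time_s: 7.45
tool_pos: [0.4232, -0.1428, 0.3222]
tool_rot: [-3.138, -0.002, 1.702]
wrist_force: [0.1, 0.5, -0.0]
grip_width: 0.0493
7.45 [ 0.4232 -0.1428  0.3222] [-1.7977e+02 -1.4000e-01  9.7550e+01] F [ 0.1  0.5 -0. ] w 0.0493 q6 -0.61
```

View pics/s2.png

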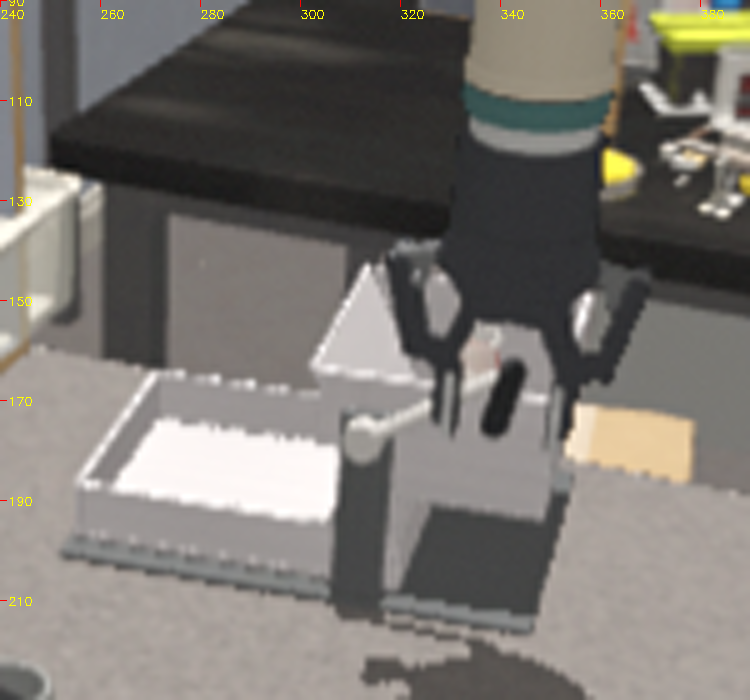

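The bar (≈(341,170)) is centred between the open fingers; closing.

```bash
python3 -m pendant '[{"travel":[0,0,0],"turn":[0,0,0],"fingers":0.3},{"travel":[0,0,0],"turn":[0,0,0],"fingers":1},{"travel":[0,0,0],"turn":[0,0,0],"fingers":1},{"travel":[0,0,0],"turn":[0,0,0],"fingers":1},{"travel":[0,0,0],"turn":[0,0,0],"fingers":1}]' 25
python3 - <<'E'
from h import *
st()
for t in np.linspace(0,1.9,17):
    a=t-np.radians(55); print(round(t,2),"y %.0f z %.0f"%(1e3*(.1*np.sin(a)+.1*np.sin(np.radians(55))),-1e3*(.1*np.cos(a)-.1*np.cos(np.radians(55)))))
E
```

```text
time_s: 8.0
tool_pos: [0.4238, -0.1435, 0.3252]
tool_rot: [3.142, 0.002, 1.703]
wrist_force: [-3.9, -1.7, 6.2]
grip_width: 0.0154
8.0 [ 0.4238 -0.1435  0.3252] [1.800e+02 1.100e-01 9.756e+01] F [-3.9 -1.7  6.2] w 0.0154 q6 -0.61
0.0 y 0 z -0
0.12 y 7 z -9
0.24 y 16 z -18
0.36 y 25 z -25
0.48 y 35 z -31
0.59 y 46 z -36
0.71 y 57 z -40
0.83 y 69 z -42
0.95 y 81 z -43
1.07 y 93 z -42
1.19 y 104 z -40
1.31 y 116 z -37
1.42 y 127 z -32
1.54 y 137 z -26
1.66 y 147 z -19
1.78 y 155 z -11
1.9 y 163 z -2
```

```bash
python3 -m pendant '[{"travel":[0,7,-9],"turn":[0,0,0],"fingers":1},{"travel":[0,16,-18],"turn":[0,0,0],"fingers":1},{"travel":[0,25,-25],"turn":[0,0,0],"fingers":1},{"travel":[0,35,-31],"turn":[0,0,0],"fingers":1},{"travel":[0,46,-36],"turn":[0,0,0],"fingers":1},{"travel":[0,57,-40],"turn":[0,0,0],"fingers":1},{"travel":[0,69,-42],"turn":[0,0,0],"fingers":1},{"travel":[0,81,-43],"turn":[0,0,0],"fingers":1}]'
python3 - <<'E'
from h import *
st(); print((r.sense()["tool_pos"]-[.4238,-.1435,.3252]))
E
```

```text
time_s: 8.8
tool_pos: [0.5031, -0.1328, 0.3686]
tool_rot: [-3.138, 0.002, 1.703]
wrist_force: [-7.1, -1.9, 2.8]
grip_width: 0.0149
8.8 [ 0.5031 -0.1328  0.3686] [-1.7978e+02  1.0000e-01  9.7550e+01] F [-7.1 -1.9  2.8] w 0.0149 q6 -0.52
[0.07927353 0.01071365 0.0433766 ]
```

```bash
python3 -m pendant '[{"travel":[0,12,1],"turn":[0,0,0],"fingers":1},{"travel":[0,23,3],"turn":[0,0,0],"fingers":1},{"travel":[0,35,6],"turn":[0,0,0],"fingers":1},{"travel":[0,46,11],"turn":[0,0,0],"fingers":1},{"travel":[0,56,17],"turn":[0,0,0],"fingers":1},{"travel":[0,66,24],"turn":[0,0,0],"fingers":1},{"travel":[0,74,32],"turn":[0,0,0],"fingers":1},{"travel":[0,81,40],"turn":[0,0,0],"fingers":1}]'; python3 -m pendant '[{"travel":[0,0,0],"turn":[0,0,0],"fingers":1},{"travel":[0,0,0],"turn":[0,0,0],"fingers":1},{"travel":[0,0,0],"turn":[0,0,0],"fingers":1},{"travel":[0,0,0],"turn":[0,0,0],"fingers":1},{"travel":[0,0,0],"turn":[0,0,0],"fingers":1},{"travel":[0,0,0],"turn":[0,0,0],"fingers":1},{"travel":[0,0,0],"turn":[0,0,0],"fingers":1}]';python3 - <<'E'
from h import *
st(); im=imaging.camera("top"); crop("top","pics/t2.png",325,140,135,140,4,im)
E
```

```text
time_s: 9.6
tool_pos: [0.5848, -0.122, 0.3266]
tool_rot: [-3.141, 0.001, 1.702]
wrist_force: [-3.7, -2.5, 2.7]
grip_width: 0.0151
time_s: 10.3
tool_pos: [0.5845, -0.122, 0.3269]
tool_rot: [-3.141, 0.0, 1.702]
wrist_force: [-0.6, -4.3, -6.1]
grip_width: 0.0151
10.3 [ 0.5845 -0.122   0.3269] [-1.7998e+02  2.0000e-02  9.7540e+01] F [-0.6 -4.3 -6.1] w 0.0151 q6 -0.45
```

View pics/t2.png

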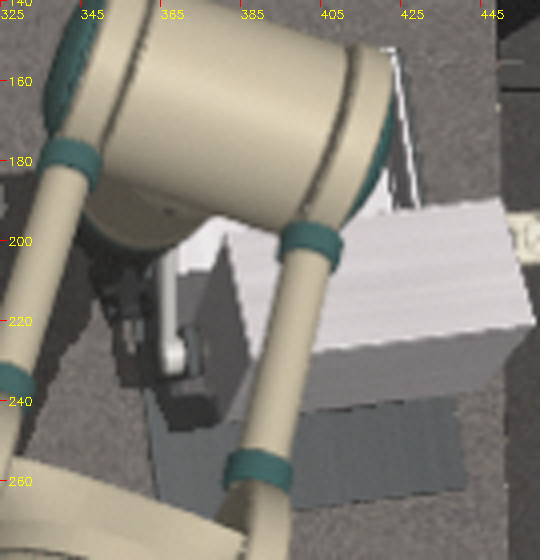

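The hopper is upside-down-ish (tilt ≈1.88); the arm hides the tray from above, so I check from the side.

Run:
```python
from h import *
im=imaging.camera("side"); crop("side","pics/s3.png",240,110,130,120,5,im)
```

```text
(no output)
```

View pics/s3.png

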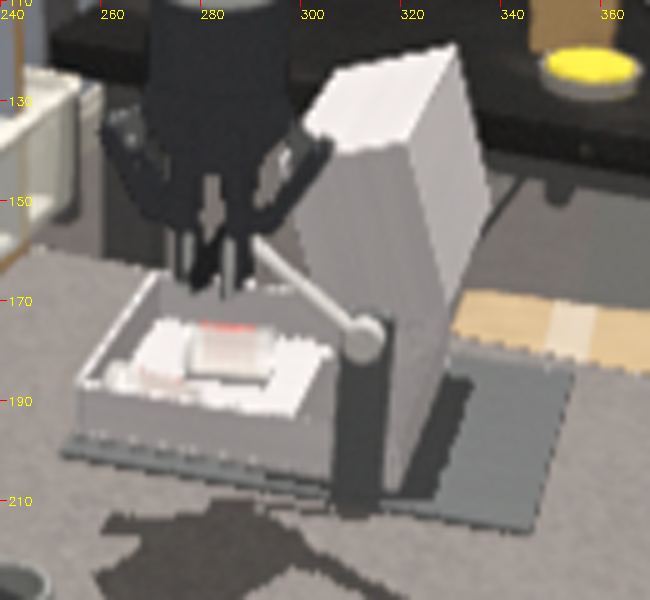

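Both spent vials lie in the tray (≈(285,180) and (268,186)). Bringing the hopper back.

```bash
python3 -m pendant '[{"travel":[0,-7,-9],"turn":[0,0,0],"fingers":1},{"travel":[0,-15,-17],"turn":[0,0,0],"fingers":1},{"travel":[0,-25,-24],"turn":[0,0,0],"fingers":1},{"travel":[0,-35,-30],"turn":[0,0,0],"fingers":1},{"travel":[0,-46,-35],"turn":[0,0,0],"fingers":1},{"travel":[0,-58,-38],"turn":[0,0,0],"fingers":1},{"travel":[0,-69,-40],"turn":[0,0,0],"fingers":1},{"travel":[0,-81,-41],"turn":[0,0,0],"fingers":1}]'; python3 -m pendant '[{"travel":[0,-12,1],"turn":[0,0,0],"fingers":1},{"travel":[0,-24,3],"turn":[0,0,0],"fingers":1},{"travel":[0,-35,7],"turn":[0,0,0],"fingers":1},{"travel":[0,-46,12],"turn":[0,0,0],"fingers":1},{"travel":[0,-56,18],"turn":[0,0,0],"fingers":1},{"travel":[0,-65,25],"turn":[0,0,0],"fingers":1},{"travel":[0,-74,34],"turn":[0,0,0],"fingers":1},{"travel":[0,-81,43],"turn":[0,0,0],"fingers":1}]';python3 - <<'E'
from h import *
st(); go(.4238,-.1435,.3252,97.56)
E
```

```text
time_s: 11.2
tool_pos: [0.5056, -0.132, 0.3725]
tool_rot: [3.129, 0.002, 1.702]
wrist_force: [4.1, -1.0, 2.2]
grip_width: 0.015
time_s: 12.0
tool_pos: [0.4233, -0.143, 0.3244]
tool_rot: [3.141, -0.0, 1.702]
wrist_force: [9.6, 3.1, 33.6]
grip_width: 0.0147
12.0 [ 0.4233 -0.143   0.3244] [ 1.7997e+02 -2.0000e-02  9.7520e+01] F [ 9.6  3.1 33.6] w 0.0147 q6 -0.61
travel [-0.5, 0.5, -0.8] turn [0.0, -0.0, -0.0] rows 0.0
```

```bash
python3 -m pendant '[{"travel":[0,0,0],"turn":[0,0,0],"fingers":0},{"travel":[0,0,0],"turn":[0,0,0],"fingers":-0.2},{"travel":[0,0,0],"turn":[0,0,0],"fingers":-0.2},{"travel":[0,0,0],"turn":[0,0,0],"fingers":-0.2},{"travel":[0,0,-30],"turn":[0,0,0],"fingers":-0.2},{"travel":[0,0,-75],"turn":[0,0,0],"fingers":-0.2}]';python3 - <<'E'
from h import *
st(); im=imaging.camera("top"); cv2.imwrite("pics/top3.png",im)
h=cv2.inRange(cv2.cvtColor(im,cv2.COLOR_BGR2HSV),(110,120,60),(130,255,255))
n,_,S,C=cv2.connectedComponentsWithStats(h)
for i in range(1,n):
    if S[i,4]>40: print(C[i].round(1),S[i,4],at_z("top",C[i],.06).round(4))
go(.5125,.373,.36,-14.8)
E
```

```text
time_s: 12.6
tool_pos: [0.423, -0.1425, 0.3984]
tool_rot: [-3.135, -0.005, 1.703]
wrist_force: [0.8, -0.9, 0.8]
grip_width: 0.0509
12.6 [ 0.423  -0.1425  0.3984] [-179.6    -0.26   97.55] F [ 0.8 -0.9  0.8] w 0.0509 q6 -0.61
[160.1 189.5] 128 [0.6071 0.3483 0.06  ]
[149.4 226.7] 86 [0.5108 0.3729 0.06  ]
[146.3 258. ] 144 [0.4308 0.3783 0.06  ]
travel [500.9, 154.1, 45.6] turn [0.6, -0.2, 112.4] rows 13.1
```

```bash
python3 -m pendant '[{"travel":[300,95,5],"turn":[0,0,66],"fingers":-1},{"travel":[300,95,5],"turn":[0,0,66],"fingers":-1},{"travel":[300,95,5],"turn":[0,0,66],"fingers":-1},{"travel":[300,95,5],"turn":[0,0,66],"fingers":-1},{"travel":[300,95,5],"turn":[0,0,66],"fingers":-1},{"travel":[300,95,5],"turn":[0,0,66],"fingers":-1},{"travel":[300,95,5],"turn":[0,0,66],"fingers":-1},{"travel":[300,95,5],"turn":[0,0,66],"fingers":-1}]';python3 - <<'E'
from h import *
st(); go(.6075,.348,.35,-14.8)
E
```

```text
time_s: 13.45
tool_pos: [0.4789, 0.1702, 0.3947]
tool_rot: [-3.14, -0.001, 0.657]
wrist_force: [0.3, -0.3, -0.5]
grip_width: 0.0852
13.45 [0.4789 0.1702 0.3947] [-1.7993e+02 -3.0000e-02  3.7620e+01] F [ 0.3 -0.3 -0.5] w 0.0852 q6 1.12
travel [210.4, -62.3, 44.9] turn [-0.1, -0.0, 52.4] rows 6.1
```

```bash
python3 -m pendant '[{"travel":[210.5,-62.5,45],"turn":[0,0,52.4],"fingers":-1},{"travel":[210.5,-62.5,45],"turn":[0,0,52.4],"fingers":-1},{"travel":[210.5,-62.5,45],"turn":[0,0,52.4],"fingers":-1},{"travel":[210.5,-62.5,45],"turn":[0,0,52.4],"fingers":-1},{"travel":[210.5,-62.5,45],"turn":[0,0,52.4],"fingers":-1},{"travel":[210.5,-62.5,45],"turn":[0,0,52.4],"fingers":-1},{"travel":[210.5,-62.5,45],"turn":[0,0,52.4],"fingers":-1},{"travel":[210.5,-62.5,45],"turn":[0,0,52.4],"fingers":-1}]';python3 - <<'E'
from h import *
st(); go(.6075,.348,.209,-14.8)
def blue(n,lo):
    im=imaging.camera(n); h=cv2.inRange(cv2.cvtColor(im,cv2.COLOR_BGR2HSV),(110,120,60),(130,255,255))
    k,_,S,C=cv2.connectedComponentsWithStats(h)
    m=imaging.camera_model(n)
    for i in range(1,k):
        if S[i,4]>40: print(n,C[i].round(1),S[i,4],at_z(n,C[i],.057,m).round(4))
blue("top",0); blue("side",0); blue("wrist",0)
E
```

```text
time_s: 14.25
tool_pos: [0.6067, 0.3451, 0.3496]
tool_rot: [3.141, 0.001, -0.253]
wrist_force: [-0.3, 0.7, 0.8]
grip_width: 0.0854
14.25 [0.6067 0.3451 0.3496] [ 1.7994e+02  4.0000e-02 -1.4470e+01] F [-0.3  0.7  0.8] w 0.0854 q6 2.24
travel [0.2, -3.2, 140.6] turn [0.1, 0.0, 0.3] rows 2.8
top [149.7 226.3] 55 [0.5121 0.3729 0.057 ]
side [12.8  5.5] 50 [ 5.2373 -2.8646  0.057 ]
side [121.   9.] 41 [ 4.1118 -3.4075  0.057 ]
side [179.4 301.3] 162 [0.6077 0.3469 0.057 ]
side [213.6 324.6] 198 [0.5121 0.3705 0.057 ]
side [249.5 341.3] 232 [0.4316 0.3768 0.057 ]
wrist [274.6 201.9] 1020 [0.6069 0.35   0.057 ]
wrist [275.4 289.9] 794 [0.5119 0.3742 0.057 ]
wrist [289.2 349. ] 646 [0.4303 0.3792 0.057 ]
```

```bash
python3 -m pendant '[{"travel":[0,-3.5,40],"turn":[0,0,0],"fingers":-1},{"travel":[0,-3.5,85],"turn":[0,0,0],"fingers":-1},{"travel":[0,-3.5,120],"turn":[0,0,0],"fingers":-1},{"travel":[0,-3.5,137],"turn":[0,0,0],"fingers":-1},{"travel":[0,-3.5,140],"turn":[0,0,0],"fingers":0.2},{"travel":[0,-3.5,140],"turn":[0,0,0],"fingers":1},{"travel":[0,-3.5,140],"turn":[0,0,0],"fingers":1},{"travel":[0,-3.5,140],"turn":[0,0,0],"fingers":1}]' 30; python3 -m pendant '[{"travel":[0,0,0],"turn":[0,0,0],"fingers":1},{"travel":[0,0,0],"turn":[0,0,0],"fingers":1},{"travel":[0,0,0],"turn":[0,0,0],"fingers":1}]'
python3 - <<'E'
from h import *
st()
E
```

```text
time_s: 15.2
tool_pos: [0.6084, 0.3486, 0.2123]
tool_rot: [-3.14, -0.003, -0.255]
wrist_force: [0.3, -0.3, 0.6]
grip_width: 0.0325
time_s: 15.5
tool_pos: [0.6084, 0.3486, 0.2123]
tool_rot: [-3.14, -0.003, -0.255]
wrist_force: [0.0, -1.0, 6.9]
grip_width: 0.0322
15.5 [0.6084 0.3486 0.2123] [-179.89   -0.18  -14.62] F [ 0.  -1.   6.9] w 0.0322 q6 2.25
```

```bash
python3 -m pendant '[{"travel":[0,0,-30],"turn":[0,0,0],"fingers":1},{"travel":[0,0,-80],"turn":[0,0,0],"fingers":1},{"travel":[0,0,-120],"turn":[0,0,0],"fingers":1},{"travel":[0,0,-120],"turn":[0,0,0],"fingers":1}]'
python3 - <<'E'
from h import *
st(); go(.5118,.1695,.30,-14.8)
E
```

```text
time_s: 15.9
tool_pos: [0.6093, 0.3494, 0.3382]
tool_rot: [-3.132, -0.011, -0.255]
wrist_force: [1.0, -0.4, 0.5]
grip_width: 0.0323
15.9 [0.6093 0.3494 0.3382] [-179.47   -0.65  -14.63] F [ 1.  -0.4  0.5] w 0.0323 q6 2.25
travel [-49.3, 199.0, 35.8] turn [-0.5, -0.7, 0.2] rows 4.2
```

```bash
python3 -m pendant '[{"travel":[-48,199,0],"turn":[0,0,0],"fingers":1},{"travel":[-48,199,0],"turn":[0,0,0],"fingers":1},{"travel":[-48,199,0],"turn":[0,0,0],"fingers":1},{"travel":[-48,199,0],"turn":[0,0,0],"fingers":1},{"travel":[-48,199,0],"turn":[0,0,0],"fingers":1},{"travel":[-48,199,30],"turn":[0,0,0],"fingers":1},{"travel":[-48,199,30],"turn":[0,0,0],"fingers":1},{"travel":[-48,199,30],"turn":[0,0,0],"fingers":1}]'
python3 - <<'E'
from h import *
st(); go(.5125,.1695,.246,-14.8)
m=imaging.camera_model("wrist"); im=imaging.camera("wrist"); crop("wrist","pics/w3.png",180,120,160,140,5,im)
E
```

```text
time_s: 16.7
tool_pos: [0.5112, 0.1685, 0.2998]
tool_rot: [3.141, 0.001, -0.255]
wrist_force: [-0.4, 0.2, -0.3]
grip_width: 0.0327
16.7 [0.5112 0.1685 0.2998] [ 1.7998e+02  7.0000e-02 -1.4620e+01] F [-0.4  0.2 -0.3] w 0.0327 q6 2.01
travel [1.1, -1.3, 53.8] turn [0.0, 0.1, 0.2] rows 1.1
```

View pics/w3.png

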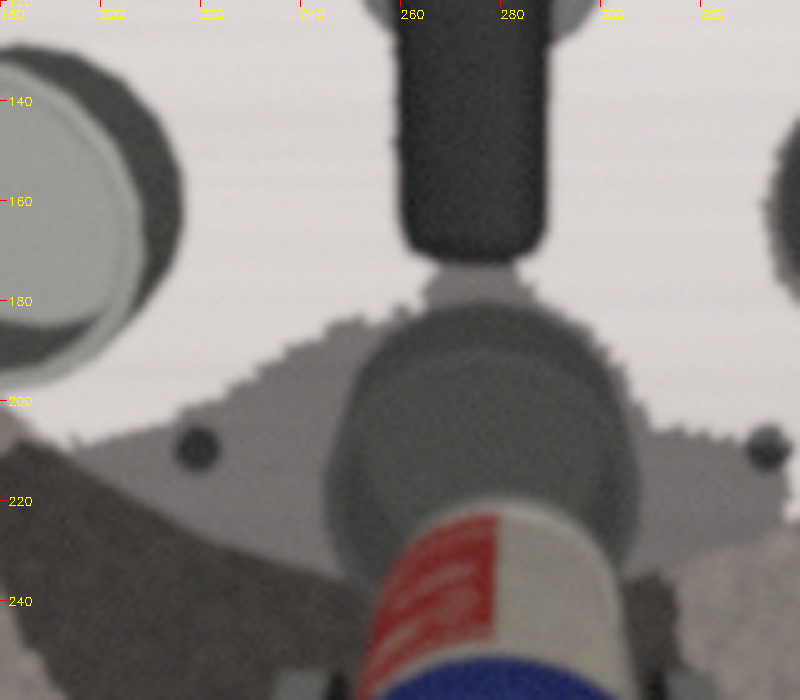

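Run:
```python
from h import *
m=imaging.camera_model("wrist"); s=r.sense(); R=Rn.from_euler("xyz",s["tool_rot"])
for n,p,z in [("cup",(276.4,218),.061),("vial",(280.6,240),.0877),("vialcap",(278.5,255),.13),("bar end",(274.8,172),.125),("bolts mid",((219.5+333)/2,209.5),.03)]:
    P=at_z("w",p,z,m); print(n,P.round(4),(R.inv().apply(P-s["tool_pos"])*1e3).round(1))
print(proj("w",s["tool_pos"]+R.apply([0,0,.155]),m),proj("w",s["tool_pos"]+R.apply([0,0,.25]),m))
```

```text
cup [0.5153 0.171  0.061 ] [  2.9  -3.1 239.4]
vial [0.5085 0.1696 0.0877] [ -3.3  -0.  212.7]
vialcap [0.5194 0.1682 0.13  ] [  7.6  -1.4 170.4]
bar end [0.5628 0.1588 0.125 ] [ 52.   -3.3 175.5]
bolts mid [0.5118 0.1724 0.03  ] [ -0.9  -3.5 270.4]
[281.35895576 283.24102586] [280.37032502 216.70066501]
```

```bash
python3 -m pendant '[{"travel":[2.5,-3,5],"turn":[0,0,0],"fingers":1},{"travel":[2.5,-3,15],"turn":[0,0,0],"fingers":1},{"travel":[2.5,-3,25],"turn":[0,0,0],"fingers":1},{"travel":[2.5,-3,35],"turn":[0,0,0],"fingers":1},{"travel":[2.5,-3,38],"turn":[0,0,0],"fingers":1},{"travel":[2.5,-3,38],"turn":[0,0,0],"fingers":1}]'
python3 - <<'E'
from h import *
st()
E
```

```text
time_s: 17.35
tool_pos: [0.5139, 0.1703, 0.2611]
tool_rot: [3.141, 0.002, -0.255]
wrist_force: [-0.5, 0.5, -0.1]
grip_width: 0.0326
17.35 [0.5139 0.1703 0.2611] [ 1.7995e+02  1.0000e-01 -1.4630e+01] F [-0.5  0.5 -0.1] w 0.0326 q6 2.02
```

```bash
python3 -m pendant '[{"travel":[0,0,6],"turn":[0,0,0],"fingers":1},{"travel":[0,0,12],"turn":[0,0,0],"fingers":1},{"travel":[0,0,16],"turn":[0,0,0],"fingers":1},{"travel":[0,0,17],"turn":[0,0,0],"fingers":1},{"travel":[0,0,17],"turn":[0,0,0],"fingers":1},{"travel":[0,0,17],"turn":[0,0,0],"fingers":1}]'
python3 - <<'E'
from h import *
st()
E
```

```text
time_s: 17.95
tool_pos: [0.5144, 0.1704, 0.2452]
tool_rot: [-3.142, -0.0, -0.255]
wrist_force: [0.4, 0.1, -0.3]
grip_width: 0.0327
17.95 [0.5144 0.1704 0.2452] [-1.800e+02 -2.000e-02 -1.463e+01] F [ 0.4  0.1 -0.3] w 0.0327 q6 2.02
```

```bash
python3 -m pendant '[{"travel":[0,0,1.5],"turn":[0,0,0],"fingers":1},{"travel":[0,0,2],"turn":[0,0,0],"fingers":1},{"travel":[0,0,2],"turn":[0,0,0],"fingers":0},{"travel":[0,0,2],"turn":[0,0,0],"fingers":-0.4},{"travel":[0,0,2],"turn":[0,0,0],"fingers":-0.4},{"travel":[0,0,2],"turn":[0,0,0],"fingers":-0.4},{"travel":[0,0,-40],"turn":[0,0,0],"fingers":-0.4},{"travel":[0,0,-85],"turn":[0,0,0],"fingers":-0.4}]'
python3 - <<'E'
from h import *
st(); go(.5955,.1493,.33,-14.8)
E
```

```text
time_s: 18.75
tool_pos: [0.5136, 0.1702, 0.3295]
tool_rot: [3.139, 0.004, -0.255]
wrist_force: [0.9, 0.4, 0.8]
grip_width: 0.0601
18.75 [0.5136 0.1702 0.3295] [179.87   0.25 -14.64] F [0.9 0.4 0.8] w 0.0601 q6 2.02
travel [84.5, -0.5, -0.9] turn [0.1, 0.2, 0.2] rows 1.7
```

```bash
python3 -m pendant '[{"travel":[40,-0.5,0],"turn":[0,0,0],"fingers":-0.4},{"travel":[84.5,-0.5,0],"turn":[0,0,0],"fingers":-0.4},{"travel":[84.5,-0.5,0],"turn":[0,0,0],"fingers":-0.4},{"travel":[84.5,-0.5,30],"turn":[0,0,0],"fingers":-0.4},{"travel":[84.5,-0.5,55],"turn":[0,0,0],"fingers":-0.4},{"travel":[84.5,-0.5,57],"turn":[0,0,0],"fingers":0.3},{"travel":[84.5,-0.5,57],"turn":[0,0,0],"fingers":1},{"travel":[84.5,-0.5,57],"turn":[0,0,0],"fingers":1}]' 25; python3 -m pendant '[{"travel":[0,0,0],"turn":[0,0,0],"fingers":1},{"travel":[0,0,0],"turn":[0,0,0],"fingers":1},{"travel":[0,0,0],"turn":[0,0,0],"fingers":1}]'
python3 - <<'E'
from h import *
st(); im=imaging.camera("side"); crop("side","pics/s4.png",120,190,180,160,4,im)
E
```

```text
time_s: 19.55
tool_pos: [0.5964, 0.1494, 0.2744]
tool_rot: [3.141, -0.002, -0.255]
wrist_force: [-5.9, -18.4, -0.3]
grip_width: 0.0164
time_s: 19.85
tool_pos: [0.5963, 0.149, 0.2744]
tool_rot: [3.141, -0.002, -0.255]
wrist_force: [-1.1, -5.4, 4.9]
grip_width: 0.0157
19.85 [0.5963 0.149  0.2744] [ 1.7996e+02 -1.1000e-01 -1.4620e+01] F [-1.1 -5.4  4.9] w 0.0157 q6 1.96
```

View pics/s4.png

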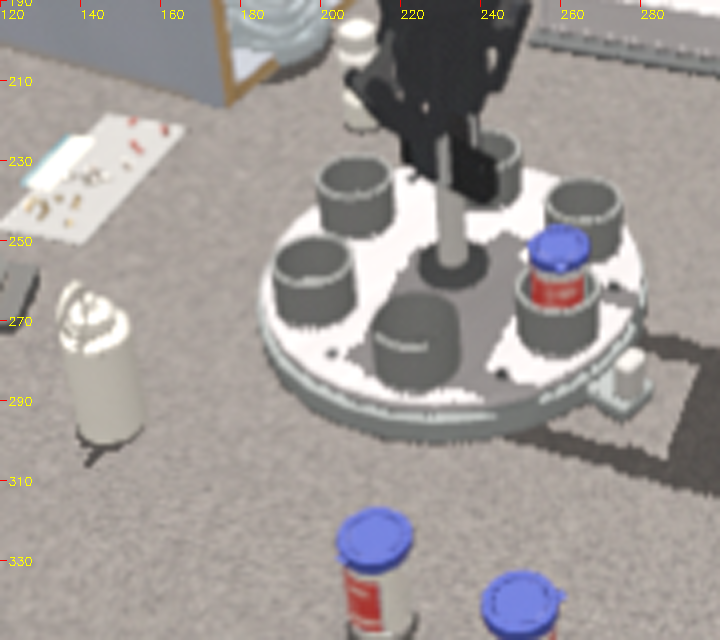

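The first vial sits upright, fully down (cap ≈(259,251)), bar gripped. Turning CCW one click.

```bash
python3 -m pendant '[{"travel":[0,0,0],"turn":[0,0,-7.5],"fingers":1},{"travel":[0,0,0],"turn":[0,0,-15],"fingers":1},{"travel":[0,0,0],"turn":[0,0,-22.5],"fingers":1},{"travel":[0,0,0],"turn":[0,0,-30],"fingers":1},{"travel":[0,0,0],"turn":[0,0,-37.5],"fingers":1},{"travel":[0,0,0],"turn":[0,0,-45],"fingers":1},{"travel":[0,0,0],"turn":[0,0,-52.5],"fingers":1},{"travel":[0,0,0],"turn":[0,0,-60],"fingers":1}]'; python3 -m pendant '[{"travel":[0,0,0],"turn":[0,0,0],"fingers":1},{"travel":[0,0,0],"turn":[0,0,0],"fingers":1},{"travel":[0,0,0],"turn":[0,0,0],"fingers":0},{"travel":[0,0,0],"turn":[0,0,0],"fingers":-0.4},{"travel":[0,0,0],"turn":[0,0,0],"fingers":-0.4},{"travel":[0,0,0],"turn":[0,0,0],"fingers":-0.4},{"travel":[0,0,-30],"turn":[0,0,0],"fingers":-0.4},{"travel":[0,0,-75],"turn":[0,0,0],"fingers":-0.4}]'
python3 - <<'E'
from h import *
st(); go(.512,.373,.35,-14.8)
E
```

```text
time_s: 20.7
tool_pos: [0.5963, 0.149, 0.2744]
tool_rot: [3.14, -0.0, 0.797]
wrist_force: [-2.5, -6.5, 6.0]
grip_width: 0.0154
time_s: 21.5
tool_pos: [0.5953, 0.1496, 0.3456]
tool_rot: [-3.137, 0.006, 0.792]
wrist_force: [1.0, 0.3, -0.0]
grip_width: 0.0598
21.5 [0.5953 0.1496 0.3456] [-179.72    0.34   45.37] F [ 1.   0.3 -0. ] w 0.0598 q6 0.91
travel [100.5, -216.2, -3.9] turn [-0.1, 0.5, 60.2] rows 7.0
```

```bash
python3 -m pendant '[{"travel":[100.5,-216,-5],"turn":[0,0,60],"fingers":-1},{"travel":[100.5,-216,-5],"turn":[0,0,60],"fingers":-1},{"travel":[100.5,-216,-5],"turn":[0,0,60],"fingers":-1},{"travel":[100.5,-216,-5],"turn":[0,0,60],"fingers":-1},{"travel":[100.5,-216,-5],"turn":[0,0,60],"fingers":-1},{"travel":[100.5,-216,-5],"turn":[0,0,60],"fingers":-1},{"travel":[100.5,-216,-5],"turn":[0,0,60],"fingers":-1},{"travel":[100.5,-216,-5],"turn":[0,0,60],"fingers":-1}]'
cat >> h.py <<'E'
def blue(n):
    m=imaging.camera_model(n); im=imaging.camera(n); h=cv2.inRange(cv2.cvtColor(im,cv2.COLOR_BGR2HSV),(110,120,60),(130,255,255))
    k,_,S,C=cv2.connectedComponentsWithStats(h)
    for i in range(1,k):
        if S[i,4]>30:
            P=at_z(n,C[i],.057,m); 
            if P[0]<1: print(n,C[i].round(1),S[i,4],P.round(4),at_z(n,C[i],.088,m).round(4))
E
python3 - <<'E'
from h import *
st(); [blue(n) for n in ("top","side","wrist")]
E
```

```text
time_s: 22.3
tool_pos: [0.5125, 0.3738, 0.3528]
tool_rot: [3.142, 0.0, -0.257]
wrist_force: [0.8, -0.1, 0.3]
grip_width: 0.0855
22.3 [0.5125 0.3738 0.3528] [ 1.800e+02  2.000e-02 -1.473e+01] F [ 0.8 -0.1  0.3] w 0.0855 q6 2.35
top [259.8 217.1] 135 [0.5385 0.0898 0.057 ] [0.5362 0.0881 0.088 ]
top [146.4 257.9] 147 [0.431 0.379 0.057] [0.4315 0.3695 0.088 ]
side [265.  230.4] 73 [0.5559 0.0463 0.057 ] [0.5372 0.0858 0.088 ]
side [213.3 324.9] 201 [0.5124 0.3713 0.057 ] [0.496 0.394 0.088]
side [249.2 341.2] 234 [0.4321 0.3769 0.057 ] [0.4199 0.3994 0.088 ]
wrist [279.5 201. ] 1008 [0.5119 0.3741 0.057 ] [0.5213 0.3718 0.088 ]
wrist [294.3 273.6] 792 [0.4306 0.3791 0.057 ] [0.4495 0.3762 0.088 ]
```

```bash
python3 -m pendant '[{"travel":[0,0,40],"turn":[0,0,0],"fingers":-1},{"travel":[0,0,85],"turn":[0,0,0],"fingers":-1},{"travel":[0,0,120],"turn":[0,0,0],"fingers":-1},{"travel":[0,0,138],"turn":[0,0,0],"fingers":-1},{"travel":[0,0,141],"turn":[0,0,0],"fingers":0.2},{"travel":[0,0,141],"turn":[0,0,0],"fingers":1},{"travel":[0,0,141],"turn":[0,0,0],"fingers":1},{"travel":[0,0,141],"turn":[0,0,0],"fingers":1}]' 30; python3 -m pendant '[{"travel":[0,0,0],"turn":[0,0,0],"fingers":1},{"travel":[0,0,0],"turn":[0,0,0],"fingers":1},{"travel":[0,0,0],"turn":[0,0,0],"fingers":1},{"travel":[0,0,-30],"turn":[0,0,0],"fingers":1},{"travel":[0,0,-80],"turn":[0,0,0],"fingers":1},{"travel":[0,0,-120],"turn":[0,0,0],"fingers":1},{"travel":[0,0,-120],"turn":[0,0,0],"fingers":1},{"travel":[0,0,-120],"turn":[0,0,0],"fingers":1}]'
python3 - <<'E'
from h import *
st(); go(.5141,.1704,.33,-14.7)
E
```

```text
time_s: 23.25
tool_pos: [0.5137, 0.373, 0.214]
tool_rot: [-3.14, -0.003, -0.255]
wrist_force: [0.3, -0.9, 0.8]
grip_width: 0.0328
time_s: 24.05
tool_pos: [0.5129, 0.3728, 0.3333]
tool_rot: [-3.14, -0.002, -0.255]
wrist_force: [-1.0, 0.5, -0.5]
grip_width: 0.032
24.05 [0.5129 0.3728 0.3333] [-1.799e+02 -1.000e-01 -1.463e+01] F [-1.   0.5 -0.5] w 0.032 q6 2.34
travel [52.3, 195.5, 3.0] turn [-0.1, -0.1, 0.1] rows 4.0
```

```bash
python3 -m pendant '[{"travel":[52.5,195.5,0],"turn":[0,0,0],"fingers":1},{"travel":[52.5,195.5,0],"turn":[0,0,0],"fingers":1},{"travel":[52.5,195.5,0],"turn":[0,0,0],"fingers":1},{"travel":[52.5,195.5,0],"turn":[0,0,0],"fingers":1},{"travel":[52.5,195.5,0],"turn":[0,0,0],"fingers":1},{"travel":[52.5,195.5,25],"turn":[0,0,0],"fingers":1},{"travel":[52.5,195.5,45],"turn":[0,0,0],"fingers":1},{"travel":[52.5,195.5,45],"turn":[0,0,0],"fingers":1}]'
python3 - <<'E'
from h import *
st(); go(.5144,.1704,.2465,-14.7)
E
```

```text
time_s: 24.85
tool_pos: [0.5126, 0.1703, 0.283]
tool_rot: [3.138, 0.009, -0.256]
wrist_force: [-0.5, -0.1, -0.2]
grip_width: 0.0323
24.85 [0.5126 0.1703 0.283 ] [179.78   0.5  -14.65] F [-0.5 -0.1 -0.2] w 0.0323 q6 2.02
travel [2.1, -0.7, 36.5] turn [0.2, 0.5, 0.0] rows 0.7
```

```bash
python3 -m pendant '[{"travel":[0.5,0,6],"turn":[0,0,0],"fingers":1},{"travel":[0.5,0,13],"turn":[0,0,0],"fingers":1},{"travel":[0.5,0,20],"turn":[0,0,0],"fingers":1},{"travel":[0.5,0,27],"turn":[0,0,0],"fingers":1},{"travel":[0.5,0,34],"turn":[0,0,0],"fingers":1},{"travel":[0.5,0,39],"turn":[0,0,0],"fingers":1},{"travel":[0.5,0,40],"turn":[0,0,0],"fingers":1},{"travel":[0.5,0,40],"turn":[0,0,0],"fingers":1}]'
python3 - <<'E'
from h import *
st()
E
```

```text
time_s: 25.65
tool_pos: [0.5149, 0.1702, 0.2469]
tool_rot: [3.141, 0.0, -0.255]
wrist_force: [-0.2, 0.2, -1.0]
grip_width: 0.0325
25.65 [0.5149 0.1702 0.2469] [ 1.7999e+02  1.0000e-02 -1.4640e+01] F [-0.2  0.2 -1. ] w 0.0325 q6 2.02
```

```bash
python3 -m pendant '[{"travel":[0,0,1.5],"turn":[0,0,0],"fingers":1},{"travel":[0,0,2],"turn":[0,0,0],"fingers":1},{"travel":[0,0,2],"turn":[0,0,0],"fingers":0},{"travel":[0,0,2],"turn":[0,0,0],"fingers":-0.4},{"travel":[0,0,2],"turn":[0,0,0],"fingers":-0.4},{"travel":[0,0,2],"turn":[0,0,0],"fingers":-0.4},{"travel":[0,0,-40],"turn":[0,0,0],"fingers":-0.4},{"travel":[0,0,-95],"turn":[0,0,0],"fingers":-0.4}]'
python3 - <<'E'
from h import *
st(); go(.5962,.149,.335,45.3)
for n in ("top","side"): blue(n)
E
```

```text
time_s: 26.45
tool_pos: [0.5141, 0.17, 0.336]
tool_rot: [3.139, 0.005, -0.256]
wrist_force: [0.9, 0.0, -0.3]
grip_width: 0.0599
26.45 [0.5141 0.17   0.336 ] [179.84   0.31 -14.64] F [ 0.9  0.  -0.3] w 0.0599 q6 2.02
travel [84.7, -0.4, 0.5] turn [-0.0, 0.4, -59.9] rows 7.0
top [259.8 217.2] 143 [0.5383 0.0899 0.057 ] [0.5359 0.0881 0.088 ]
top [146.3 258. ] 137 [0.4309 0.3791 0.057 ] [0.4314 0.3696 0.088 ]
side [265.2 230.3] 70 [0.5557 0.0458 0.057 ] [0.537  0.0854 0.088 ]
side [259.6 251.9] 113 [0.5297 0.1324 0.057 ] [0.5125 0.1675 0.088 ]
side [249.1 341.3] 223 [0.4322 0.3771 0.057 ] [0.42   0.3995 0.088 ]
```

```bash
python3 -m pendant '[{"travel":[84.5,-0.5,0],"turn":[0,0,-60],"fingers":-0.4},{"travel":[84.5,-0.5,0],"turn":[0,0,-60],"fingers":-0.4},{"travel":[84.5,-0.5,0],"turn":[0,0,-60],"fingers":-0.4},{"travel":[84.5,-0.5,0],"turn":[0,0,-60],"fingers":-0.4},{"travel":[84.5,-0.5,0],"turn":[0,0,-60],"fingers":-0.4},{"travel":[84.5,-0.5,0],"turn":[0,0,-60],"fingers":-0.4},{"travel":[84.5,-0.5,0],"turn":[0,0,-60],"fingers":-0.4},{"travel":[84.5,-0.5,0],"turn":[0,0,-60],"fingers":-0.4}]'
python3 - <<'E'
from h import *
st(); go(.5955,.149,.2735,45.3)
E
```

```text
time_s: 27.35
tool_pos: [0.5967, 0.1493, 0.3364]
tool_rot: [-3.141, 0.001, 0.791]
wrist_force: [-1.2, -1.4, -0.7]
grip_width: 0.0597
27.35 [0.5967 0.1493 0.3364] [-1.7997e+02  4.0000e-02  4.5350e+01] F [-1.2 -1.4 -0.7] w 0.0597 q6 0.91
travel [-1.0, -0.6, 62.9] turn [-0.0, 0.0, 0.0] rows 1.3
```

```bash
python3 -m pendant '[{"travel":[-0.5,-0.5,30],"turn":[0,0,0],"fingers":-0.4},{"travel":[-0.5,-0.5,60],"turn":[0,0,0],"fingers":-0.4},{"travel":[-0.5,-0.5,62],"turn":[0,0,0],"fingers":0.2},{"travel":[-0.5,-0.5,62],"turn":[0,0,0],"fingers":1},{"travel":[-0.5,-0.5,62],"turn":[0,0,0],"fingers":1},{"travel":[-0.5,-0.5,62],"turn":[0,0,0],"fingers":1},{"travel":[-0.5,-0.5,62],"turn":[0,0,0],"fingers":1},{"travel":[-0.5,-0.5,62],"turn":[0,0,0],"fingers":1}]' 25; python3 -m pendant '[{"travel":[0,0,0],"turn":[0,0,-7.5],"fingers":1},{"travel":[0,0,0],"turn":[0,0,-15],"fingers":1},{"travel":[0,0,0],"turn":[0,0,-22.5],"fingers":1},{"travel":[0,0,0],"turn":[0,0,-30],"fingers":1},{"travel":[0,0,0],"turn":[0,0,-37.5],"fingers":1},{"travel":[0,0,0],"turn":[0,0,-45],"fingers":1},{"travel":[0,0,0],"turn":[0,0,-52.5],"fingers":1},{"travel":[0,0,0],"turn":[0,0,-60],"fingers":1}]'; python3 -m pendant '[{"travel":[0,0,0],"turn":[0,0,0],"fingers":1},{"travel":[0,0,0],"turn":[0,0,0],"fingers":1},{"travel":[0,0,0],"turn":[0,0,0],"fingers":0},{"travel":[0,0,0],"turn":[0,0,0],"fingers":-0.4},{"travel":[0,0,0],"turn":[0,0,0],"fingers":-0.4},{"travel":[0,0,0],"turn":[0,0,0],"fingers":-0.4},{"travel":[0,0,-30],"turn":[0,0,0],"fingers":-0.4},{"travel":[0,0,-75],"turn":[0,0,0],"fingers":-0.4}]'
python3 - <<'E'
from h import *
st(); go(.431,.3785,.35,-14.8)
E
```

```text
time_s: 28.15
tool_pos: [0.5967, 0.1494, 0.2765]
tool_rot: [3.14, -0.002, 0.792]
wrist_force: [0.8, 0.2, 3.2]
grip_width: 0.0153
time_s: 28.95
tool_pos: [0.596, 0.1496, 0.2765]
tool_rot: [3.14, -0.001, 1.844]
wrist_force: [-2.0, 0.6, 4.9]
grip_width: 0.0155
time_s: 29.75
tool_pos: [0.5952, 0.1492, 0.3476]
tool_rot: [-3.134, -0.001, 1.839]
wrist_force: [0.2, 0.5, -0.4]
grip_width: 0.0599
29.75 [0.5952 0.1492 0.3476] [-1.7955e+02 -5.0000e-02  1.0536e+02] F [ 0.2  0.5 -0.4] w 0.0599 q6 -0.14
travel [264.6, -97.6, -1.4] turn [-0.3, 0.4, 120.2] rows 14.0
```

```bash
python3 -m pendant '[{"travel":[140,-52,0],"turn":[0,0,66],"fingers":-1},{"travel":[140,-52,0],"turn":[0,0,66],"fingers":-1},{"travel":[140,-52,0],"turn":[0,0,66],"fingers":-1},{"travel":[140,-52,0],"turn":[0,0,66],"fingers":-1},{"travel":[140,-52,0],"turn":[0,0,66],"fingers":-1},{"travel":[140,-52,0],"turn":[0,0,66],"fingers":-1},{"travel":[140,-52,0],"turn":[0,0,66],"fingers":-1},{"travel":[140,-52,0],"turn":[0,0,66],"fingers":-1}]'
python3 - <<'E'
from h import *
st(); go(.431,.3785,.35,-14.8); [blue(n) for n in ("top","side")]
E
```

```text
time_s: 30.55
tool_pos: [0.5087, 0.2707, 0.3499]
tool_rot: [3.142, 0.0, 0.682]
wrist_force: [0.5, -0.5, 0.1]
grip_width: 0.0853
30.55 [0.5087 0.2707 0.3499] [1.800e+02 2.000e-02 3.907e+01] F [ 0.5 -0.5  0.1] w 0.0853 q6 1.26
travel [7.6, -132.7, -0.1] turn [0.0, 0.0, 53.9] rows 6.3
top [268.7 184.3] 131 [0.6236 0.0682 0.057 ] [0.619 0.067 0.088]
top [260.  217.1] 131 [0.5387 0.0894 0.057 ] [0.5363 0.0877 0.088 ]
top [146.5 258.1] 135 [0.4306 0.3787 0.057 ] [0.4311 0.3692 0.088 ]
side [265.  230.4] 68 [0.5558 0.0463 0.057 ] [0.5372 0.0858 0.088 ]
side [249.1 341.3] 223 [0.4323 0.3771 0.057 ] [0.42   0.3995 0.088 ]
```

```bash
python3 -m pendant '[{"travel":[7.5,-132.5,0],"turn":[0,0,54],"fingers":-1},{"travel":[7.5,-132.5,0],"turn":[0,0,54],"fingers":-1},{"travel":[7.5,-132.5,0],"turn":[0,0,54],"fingers":-1},{"travel":[7.5,-132.5,0],"turn":[0,0,54],"fingers":-1},{"travel":[7.5,-132.5,0],"turn":[0,0,54],"fingers":-1},{"travel":[7.5,-132.5,0],"turn":[0,0,54],"fingers":-1},{"travel":[7.5,-132.5,0],"turn":[0,0,54],"fingers":-1},{"travel":[7.5,-132.5,0],"turn":[0,0,54],"fingers":-1}]'
python3 - <<'E'
from h import *
st(); go(.432,.378,.213,-14.8); [blue(n) for n in ("side","wrist")]
E
```

```text
time_s: 31.45
tool_pos: [0.4306, 0.3778, 0.3499]
tool_rot: [3.141, 0.0, -0.253]
wrist_force: [0.3, 0.0, -0.3]
grip_width: 0.0855
31.45 [0.4306 0.3778 0.3499] [179.99   0.   -14.48] F [ 0.3  0.  -0.3] w 0.0855 q6 2.42
travel [1.3, -0.6, 136.9] turn [0.0, 0.0, 0.3] rows 2.7
side [249.5 341.4] 234 [0.4314 0.377  0.057 ] [0.4192 0.3994 0.088 ]
wrist [278.6 201.5] 1009 [0.4304 0.3793 0.057 ] [0.4398 0.3769 0.088 ]
```

```bash
python3 -m pendant '[{"travel":[1,-0.5,40],"turn":[0,0,0],"fingers":-1},{"travel":[1,-0.5,85],"turn":[0,0,0],"fingers":-1},{"travel":[1,-0.5,120],"turn":[0,0,0],"fingers":-1},{"travel":[1,-0.5,135],"turn":[0,0,0],"fingers":-1},{"travel":[1,-0.5,138],"turn":[0,0,0],"fingers":0.2},{"travel":[1,-0.5,138],"turn":[0,0,0],"fingers":1},{"travel":[1,-0.5,138],"turn":[0,0,0],"fingers":1},{"travel":[1,-0.5,138],"turn":[0,0,0],"fingers":1}]' 30; python3 -m pendant '[{"travel":[0,0,0],"turn":[0,0,0],"fingers":1},{"travel":[0,0,0],"turn":[0,0,0],"fingers":1},{"travel":[0,0,0],"turn":[0,0,0],"fingers":1},{"travel":[0,0,-30],"turn":[0,0,0],"fingers":1},{"travel":[0,0,-80],"turn":[0,0,0],"fingers":1},{"travel":[0,0,-120],"turn":[0,0,0],"fingers":1},{"travel":[0,0,-120],"turn":[0,0,0],"fingers":1},{"travel":[0,0,-120],"turn":[0,0,0],"fingers":1}]'
python3 - <<'E'
from h import *
st(); go(.5141,.1704,.33,-14.7)
E
```

```text
time_s: 32.35
tool_pos: [0.4323, 0.3783, 0.2137]
tool_rot: [-3.14, -0.002, -0.255]
wrist_force: [0.8, -0.9, 3.4]
grip_width: 0.0325
time_s: 33.15
tool_pos: [0.4316, 0.378, 0.3333]
tool_rot: [-3.14, -0.002, -0.255]
wrist_force: [0.3, -0.8, -0.8]
grip_width: 0.0323
33.15 [0.4316 0.378  0.3333] [-1.7988e+02 -1.0000e-01 -1.4630e+01] F [ 0.3 -0.8 -0.8] w 0.0323 q6 2.42
travel [132.2, 180.1, 3.1] turn [-0.1, -0.1, 0.1] rows 4.5
```

```bash
python3 -m pendant '[{"travel":[132,180,0],"turn":[0,0,0],"fingers":1},{"travel":[132,180,0],"turn":[0,0,0],"fingers":1},{"travel":[132,180,0],"turn":[0,0,0],"fingers":1},{"travel":[132,180,0],"turn":[0,0,0],"fingers":1},{"travel":[132,180,0],"turn":[0,0,0],"fingers":1},{"travel":[132,180,0],"turn":[0,0,0],"fingers":1},{"travel":[132,180,30],"turn":[0,0,0],"fingers":1},{"travel":[132,180,45],"turn":[0,0,0],"fingers":1}]'; python3 -m pendant '[{"travel":[0,0,0],"turn":[0,0,0],"fingers":1}]'
python3 - <<'E'
from h import *
st(); go(.5144,.1704,.247,-14.7)
E
```

```text
time_s: 33.95
tool_pos: [0.5124, 0.1708, 0.2842]
tool_rot: [3.14, 0.005, -0.256]
wrist_force: [-0.4, -0.4, -1.6]
grip_width: 0.0326
time_s: 34.05
tool_pos: [0.5119, 0.171, 0.2835]
tool_rot: [3.138, 0.008, -0.255]
wrist_force: [-0.3, 1.1, -0.5]
grip_width: 0.0325
34.05 [0.5119 0.171  0.2835] [179.82   0.45 -14.6 ] F [-0.3  1.1 -0.5] w 0.0325 q6 2.02
travel [2.8, -0.2, 36.5] turn [0.2, 0.5, 0.1] rows 0.7
```

```bash
python3 -m pendant '[{"travel":[1,0,6],"turn":[0,0,0],"fingers":1},{"travel":[1,0,13],"turn":[0,0,0],"fingers":1},{"travel":[1,0,20],"turn":[0,0,0],"fingers":1},{"travel":[1,0,27],"turn":[0,0,0],"fingers":1},{"travel":[1,0,34],"turn":[0,0,0],"fingers":1},{"travel":[1,0,39],"turn":[0,0,0],"fingers":1},{"travel":[1,0,40],"turn":[0,0,0],"fingers":1},{"travel":[1,0,40],"turn":[0,0,0],"fingers":1}]'
python3 - <<'E'
from h import *
st()
E
```

```text
time_s: 34.85
tool_pos: [0.5149, 0.1702, 0.2469]
tool_rot: [3.141, 0.0, -0.256]
wrist_force: [-0.2, 0.2, -0.9]
grip_width: 0.0322
34.85 [0.5149 0.1702 0.2469] [ 1.7999e+02  1.0000e-02 -1.4640e+01] F [-0.2  0.2 -0.9] w 0.0322 q6 2.02
```

```bash
python3 -m pendant '[{"travel":[0,0,1.5],"turn":[0,0,0],"fingers":1},{"travel":[0,0,2],"turn":[0,0,0],"fingers":1},{"travel":[0,0,2],"turn":[0,0,0],"fingers":0},{"travel":[0,0,2],"turn":[0,0,0],"fingers":-0.4},{"travel":[0,0,2],"turn":[0,0,0],"fingers":-0.4},{"travel":[0,0,2],"turn":[0,0,0],"fingers":-0.4},{"travel":[0,0,-40],"turn":[0,0,0],"fingers":-0.4},{"travel":[0,0,-95],"turn":[0,0,0],"fingers":-0.4}]'
python3 - <<'E'
from h import *
st(); go(.5958,.149,.335,105.3); blue("side")
E
```

```text
time_s: 35.65
tool_pos: [0.5141, 0.1701, 0.336]
tool_rot: [3.139, 0.005, -0.256]
wrist_force: [0.8, -0.2, -0.5]
grip_width: 0.0597
35.65 [0.5141 0.1701 0.336 ] [179.85   0.31 -14.64] F [ 0.8 -0.2 -0.5] w 0.0597 q6 2.02
travel [84.3, -0.3, 0.5] turn [-0.2, 0.4, -119.9] rows 14.0
side [238.9 218.5] 36 [0.6436 0.0258 0.057 ] [0.6205 0.0664 0.088 ]
side [265.  230.4] 71 [0.5561 0.0461 0.057 ] [0.5374 0.0857 0.088 ]
side [259.3 251.8] 112 [0.5305 0.1325 0.057 ] [0.5132 0.1676 0.088 ]
```

```bash
python3 -m pendant '[{"travel":[84,-0.5,0],"turn":[0,0,-66],"fingers":-0.4},{"travel":[84,-0.5,0],"turn":[0,0,-66],"fingers":-0.4},{"travel":[84,-0.5,0],"turn":[0,0,-66],"fingers":-0.4},{"travel":[84,-0.5,0],"turn":[0,0,-66],"fingers":-0.4},{"travel":[84,-0.5,0],"turn":[0,0,-66],"fingers":-0.4},{"travel":[84,-0.5,0],"turn":[0,0,-66],"fingers":-0.4},{"travel":[84,-0.5,0],"turn":[0,0,-66],"fingers":-0.4},{"travel":[84,-0.5,0],"turn":[0,0,-66],"fingers":-0.4}]'; python3 -m pendant '[{"travel":[0,0,0],"turn":[0,0,-54],"fingers":-0.4},{"travel":[0,0,0],"turn":[0,0,-54],"fingers":-0.4},{"travel":[0,0,0],"turn":[0,0,-54],"fingers":-0.4},{"travel":[0,0,0],"turn":[0,0,-54],"fingers":-0.4},{"travel":[0,0,0],"turn":[0,0,-54],"fingers":-0.4},{"travel":[0,0,0],"turn":[0,0,-54],"fingers":-0.4},{"travel":[0,0,0],"turn":[0,0,-54],"fingers":-0.4},{"travel":[0,0,0],"turn":[0,0,-54],"fingers":-0.4}]'
python3 - <<'E'
from h import *
st(); go(.5958,.149,.2745,105.4)
E
```

```text
time_s: 36.5
tool_pos: [0.5963, 0.1495, 0.3369]
tool_rot: [3.141, -0.0, 0.901]
wrist_force: [0.4, -0.6, 0.1]
grip_width: 0.0603
time_s: 37.3
tool_pos: [0.5963, 0.1495, 0.337]
tool_rot: [3.142, 0.0, 1.839]
wrist_force: [-0.3, 0.0, -0.3]
grip_width: 0.0598
37.3 [0.5963 0.1495 0.337 ] [1.7999e+02 1.0000e-02 1.0536e+02] F [-0.3  0.  -0.3] w 0.0598 q6 -0.14
travel [-0.4, -0.6, 62.5] turn [0.0, 0.0, -0.0] rows 1.2
```

```bash
python3 -m pendant '[{"travel":[0,-0.5,30],"turn":[0,0,0],"fingers":-0.4},{"travel":[0,-0.5,60],"turn":[0,0,0],"fingers":-0.4},{"travel":[0,-0.5,62],"turn":[0,0,0],"fingers":0.2},{"travel":[0,-0.5,62],"turn":[0,0,0],"fingers":1},{"travel":[0,-0.5,62],"turn":[0,0,0],"fingers":1},{"travel":[0,-0.5,62],"turn":[0,0,0],"fingers":1},{"travel":[0,-0.5,62],"turn":[0,0,0],"fingers":1},{"travel":[0,-0.5,62],"turn":[0,0,0],"fingers":1}]' 25; python3 -m pendant '[{"travel":[0,0,0],"turn":[0,0,-7.5],"fingers":1},{"travel":[0,0,0],"turn":[0,0,-15],"fingers":1},{"travel":[0,0,0],"turn":[0,0,-22.5],"fingers":1},{"travel":[0,0,0],"turn":[0,0,-30],"fingers":1},{"travel":[0,0,0],"turn":[0,0,-37.5],"fingers":1},{"travel":[0,0,0],"turn":[0,0,-45],"fingers":1},{"travel":[0,0,0],"turn":[0,0,-52.5],"fingers":1},{"travel":[0,0,0],"turn":[0,0,-60],"fingers":1}]'; python3 -m pendant '[{"travel":[0,0,0],"turn":[0,0,0],"fingers":1},{"travel":[0,0,0],"turn":[0,0,0],"fingers":1},{"travel":[0,0,0],"turn":[0,0,0],"fingers":0},{"travel":[0,0,0],"turn":[0,0,0],"fingers":-0.4},{"travel":[0,0,0],"turn":[0,0,0],"fingers":-0.4},{"travel":[0,0,0],"turn":[0,0,0],"fingers":-0.4},{"travel":[0,0,-30],"turn":[0,0,0],"fingers":-0.4},{"travel":[0,0,-75],"turn":[0,0,0],"fingers":-0.4}]'
python3 - <<'E'
from h import *
st(); go(.38,.12,.40,165)
E
```

```text
time_s: 38.1
tool_pos: [0.596, 0.1493, 0.2766]
tool_rot: [3.14, 0.001, 1.839]
wrist_force: [-2.3, -0.5, 6.5]
grip_width: 0.0158
time_s: 38.9
tool_pos: [0.5957, 0.149, 0.2766]
tool_rot: [-3.141, 0.001, 2.891]
wrist_force: [-3.2, -2.6, 7.0]
grip_width: 0.0155
time_s: 39.7
tool_pos: [0.5951, 0.1493, 0.3476]
tool_rot: [-3.139, -0.007, 2.886]
wrist_force: [0.9, 0.3, 0.1]
grip_width: 0.0597
39.7 [0.5951 0.1493 0.3476] [-179.83   -0.4   165.36] F [0.9 0.3 0.1] w 0.0597 q6 -1.18
travel [201.0, -82.8, -50.7] turn [-0.2, -0.4, 0.4] rows 4.5
```

Retract out of the cameras' way and do a final check.

```bash
python3 -m pendant '[{"travel":[0,0,-50],"turn":[0,0,0],"fingers":-0.4},{"travel":[200,0,-60],"turn":[0,0,0],"fingers":-0.4},{"travel":[250,0,-80],"turn":[0,0,0],"fingers":-0.4},{"travel":[250,0,-80],"turn":[0,0,0],"fingers":-0.4},{"travel":[250,0,-80],"turn":[0,0,0],"fingers":-0.4},{"travel":[250,0,-80],"turn":[0,0,0],"fingers":-0.4},{"travel":[250,0,-80],"turn":[0,0,0],"fingers":-0.4},{"travel":[250,0,-80],"turn":[0,0,0],"fingers":-0.4}]'
python3 - <<'E'
from h import *
st(); [blue(n) for n in ("top","side")]
im=imaging.camera("top"); crop("top","pics/t9.png",130,140,330,140,2,im); a=cv2.imread("pics/t9.png")
b=imaging.camera("side"); crop("side","pics/s9.png",120,110,270,210,2,b); b=cv2.imread("pics/s9.png")
b=cv2.resize(b,(390,303)); o=np.zeros((600,660,3),np.uint8); o[:280]=a; o[290:593,:390]=b; cv2.imwrite("pics/f.png",o)
E
```

```text
time_s: 40.5
tool_pos: [0.3531, 0.2128, 0.4307]
tool_rot: [3.14, 0.002, 2.888]
wrist_force: [-0.3, 0.4, -0.2]
grip_width: 0.06
40.5 [0.3531 0.2128 0.4307] [1.7993e+02 1.3000e-01 1.6548e+02] F [-0.3  0.4 -0.2] w 0.06 q6 -0.94
top [244.8 160.5] 120 [0.6852 0.1309 0.057 ] [0.679 0.128 0.088]
top [268.6 184.1] 137 [0.6239 0.0684 0.057 ] [0.6193 0.0672 0.088 ]
top [259.7 217. ] 140 [0.5387 0.0901 0.057 ] [0.5364 0.0883 0.088 ]
side [239.1 218.4] 66 [0.6435 0.0255 0.057 ] [0.6203 0.0661 0.088 ]
side [206.4 225.4] 74 [0.7052 0.091  0.057 ] [0.6789 0.1282 0.088 ]
side [264.5 230.8] 77 [0.5565 0.0484 0.057 ] [0.5379 0.0878 0.088 ]
```

View pics/f.png

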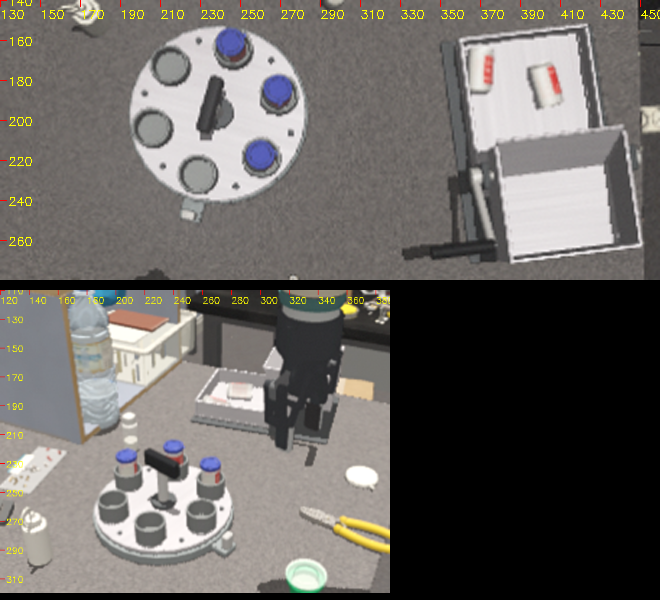

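The final view shows three capped vials upright in the cups, an empty cup at the pointer and both spent vials in the tray. The hopper looks level, so I compare it numerically with the start picture.

Run:
```python
from h import *
a=cv2.cvtColor(cv2.imread("pics/top0.png"),6).astype(np.float32); b=cv2.cvtColor(imaging.camera("top"),6).astype(np.float32)
for n,(x,y,w,h) in {"rear rim":(384,255,68,18),"lip":(376,200,68,16),"lever":(340,222,40,48),"tray rim":(358,150,30,20),"housing tab":(215,235,20,16)}.items():
    print(n,cv2.phaseCorrelate(a[y:y+h,x:x+w],b[y:y+h,x:x+w],cv2.createHanningWindow((w,h),5)))
```

```text
rear rim ((-0.00343794736006231, -0.004987283324025427), 1.0230189758686372)
lip ((-0.023622380910687468, -0.017835493889984733), 1.036159195833736)
lever ((0.029874755107496043, -0.03846919382760561), 0.9806049413979053)
tray rim ((-0.12086775844643327, -0.17536511039402036), 0.9670530144373576)
housing tab ((-0.12096743556396028, -0.12442804422844489), 1.0014285860583185)
```

Hopper rim and lever match the start picture to under 0.05 px, so it is fully level.

```bash
python3 -c "
from cell import order
print(order.sign_off())"
```

```text
the job is handed in; nothing more can be done
None
```

The job is done and handed in at about 40 s of robot time, well inside the 210 s limit.

**What I did:**
- I moved the spent vial from the loading pocket into the hopper. I then tipped the hopper by its lever to about 1.88 rad, so both spent vials fell into the tray, and brought it back against its level stop.
- All three fresh vials were present. I loaded each one upright at the pointer and followed each with one 60° click counter-clockwise.

**Last checks:**
- **Fresh vials:** in the top and side views all three caps are at seated height, and their measured positions agree within about 2 mm. They sit in the cups one, two and three clicks past the pointer, and an empty cup stands at the pointer.
- **Spent vials:** both lie in the catch tray.
- **Hopper:** its rim and lever match the starting picture to within 0.05 px.
- **Robot:** it stood clear, touching nothing.

**Disagreements and forces:**
- The top and wrist cameras differed by about 3 mm on the carousel's position. I corrected for this before the first insertion, and all three vials went in without measurable contact force.
- The largest force I saw in the readings was about 34 N at the wrist, when the lever met its level stop.
- None of the fresh vials appeared to have been knocked aside.

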